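Load the block mixer and lay its retaining bar

TASK

Load every reagent cartridge standing on the bench into a recess of its own size in the mixer's block, foil side up, and push each one down until it is flush with the top of the block. Then lay the retaining bar across the block, grip upwards, with both ends lying flat in the two U-shaped supports and about equal overhang, let go of it, and only after that push the start button fully in. Leave the other things on the bench where they are.

Things in the scene. Friction and masses are not known exactly. Their poses are not given: they have to be found in the camera images.
- large1_c (a point): large reagent cartridge: upright blue plastic block with a foil top, 54 long (its x) x 28 wide (its y) x 24 high, 50 g; this point is its centre, 12 above its underside. The two large cartridges are alike; each start has three or four cartridges in all. They stand on the bench, foil up, 54-long ones being 'large' and 38-long ones 'small'. (sizes in mm)
- large2_c (a point): large reagent cartridge: upright blue plastic block with a foil top, 54 long (its x) x 28 wide (its y) x 24 high, 50 g; this point is its centre, 12 above its underside. The two large cartridges are alike; each start has three or four cartridges in all. They stand on the bench, foil up, 54-long ones being 'large' and 38-long ones 'small'. (sizes in mm)
- small1_c (a point): small reagent cartridge: upright blue plastic block with a foil top, 38 long (its x) x 28 wide (its y) x 24 high, 50 g; this point is its centre, 12 above its underside. The two small cartridges are alike; each start has three or four cartridges in all. They stand on the bench, foil up, 54-long ones being 'large' and 38-long ones 'small'. (sizes in mm)
- small2_c (a point): small reagent cartridge: upright blue plastic block with a foil top, 38 long (its x) x 28 wide (its y) x 24 high, 50 g; this point is its centre, 12 above its underside. The two small cartridges are alike; each start has three or four cartridges in all. They stand on the bench, foil up, 54-long ones being 'large' and 38-long ones 'small'. (sizes in mm)
- recess1 (a point): large recess in the mixer's aluminium block: opening 60 (x) x 34 (y), 3 of play each side. Point: middle of its mouth, level with the block's top (90 above bench); mixer's axes. A stiff pad inside holds a cartridge 10 proud; pushed with 5 N it slides 10 and stays, the cartridge's top then flush with the block's. Recesses 1 to 4 lie in a row from +y to -y, 42 apart. (sizes in mm)
- recess2 (a point): small recess in the mixer's aluminium block: opening 44 (x) x 34 (y), 3 of play each side. Point: middle of its mouth, level with the block's top (90 above bench); mixer's axes. A stiff pad inside holds a cartridge 10 proud; pushed with 5 N it slides 10 and stays, the cartridge's top then flush with the block's. Recesses 1 to 4 lie in a row from +y to -y, 42 apart. (sizes in mm)
- recess3 (a point): large recess in the mixer's aluminium block: opening 60 (x) x 34 (y), 3 of play each side. Point: middle of its mouth, level with the block's top (90 above bench); mixer's axes. A stiff pad inside holds a cartridge 10 proud; pushed with 5 N it slides 10 and stays, the cartridge's top then flush with the block's. Recesses 1 to 4 lie in a row from +y to -y, 42 apart. (sizes in mm)
- recess4 (a point): small recess in the mixer's aluminium block: opening 44 (x) x 34 (y), 3 of play each side. Point: middle of its mouth, level with the block's top (90 above bench); mixer's axes. A stiff pad inside holds a cartridge 10 proud; pushed with 5 N it slides 10 and stays, the cartridge's top then flush with the block's. Recesses 1 to 4 lie in a row from +y to -y, 42 apart. (sizes in mm)
- bar_grip (a point): steel retaining bar, 272 long (its x) x 22 wide x 10 thick, 200 g, with a black grip block 44 long (along the bar) x 16 wide x 22 high in the middle of its top. This point is the centre of the grip block, 21 above the bar's underside. It lies flat on the bench at first, grip up; either end may go either way. (sizes in mm)
- support_left (a point): U-shaped steel support at the mixer's +y end of the block: this point is the middle of its floor, 4 above the block's top (94 above the bench). The channel runs along the mixer's y, is 30 wide between its two 14-high cheeks and 16 long; same axes as the mixer. (sizes in mm)
- support_right (a point): the same support at the -y end, 236 from the other. (sizes in mm)
- support_mid (a point): point midway between the two support floors, at their height, over the middle of the recess row (the laid bar's grip point is 21 above it); same axes as the mixer. (sizes in mm)
- start_top (a point): top of the mixer's round grey start push button, 26 in diameter, on the low front part of the mixer (the side towards the robot), facing up; pushed straight down. (sizes in mm)
- start (a joint): travel of the start button in m: 0 released, 0.006 fully in (about 5 N); it springs back.
- mixer: bench-top block mixer, white housing 240 (x) x 300 (y) x 52 high, fixed to the bench; origin under its centre on the bench, x from its front (button side) to its back. An aluminium block 80 x 188, 38 high, stands on it, centred 45 behind the origin. (sizes in mm)
- marker: grey marker pen lying on the bench, 12 thick, 132 long along its x; a bystander, origin at its middle underside (sizes in mm)
- slide_box: cardboard slide box 50 x 76 x 26 high, bystander, origin under its centre (sizes in mm)
- dropper: amber dropper bottle, 32 diameter, 70 high, bystander, origin under its centre (sizes in mm)
- beaker: glass beaker, 64 diameter, 70 high, bystander, origin under its centre (sizes in mm)
- cap: white screw cap 32 diameter, 14 high, bystander, origin under its centre (sizes in mm)
- wash: white wash bottle 60 diameter, 140 high, bystander, origin under its centre (sizes in mm)
- tip_box: grey box of pipette tips 80 x 120 x 50 high, bystander, origin under its centre (sizes in mm)
Not all that is in view belongs to the job. Leave any orange look-alike of the part that bears small2_c alone.

How it is judged:
On the way, in this order (a step that is already met when the one before it is completed fails the run):
1. every cartridge is flush in a recess of its own size (((horizontal distance between large1_c and recess1 below 0.006 m and z of large1_c in the frame of recess1 below -0.0095 m and angle between large1_c's own z axis and vertical below 0.12 rad) or (horizontal distance between large1_c and recess3 below 0.006 m and z of large1_c in the frame of recess3 below -0.0095 m and angle between large1_c's own z axis and vertical below 0.12 rad)) and ((horizontal distance between large2_c and recess1 below 0.006 m and z of large2_c in the frame of recess1 below -0.0095 m and angle between large2_c's own z axis and vertical below 0.12 rad) or (horizontal distance between large2_c and recess3 below 0.006 m and z of large2_c in the frame of recess3 below -0.0095 m and angle between large2_c's own z axis and vertical below 0.12 rad)) and ((horizontal distance between small1_c and recess2 below 0.006 m and z of small1_c in the frame of recess2 below -0.0095 m and angle between small1_c's own z axis and vertical below 0.12 rad) or (horizontal distance between small1_c and recess4 below 0.006 m and z of small1_c in the frame of recess4 below -0.0095 m and angle between small1_c's own z axis and vertical below 0.12 rad)) and ((horizontal distance between small2_c and recess2 below 0.006 m and z of small2_c in the frame of recess2 below -0.0095 m and angle between small2_c's own z axis and vertical below 0.12 rad) or (horizontal distance between small2_c and recess4 below 0.006 m and z of small2_c in the frame of recess4 below -0.0095 m and angle between small2_c's own z axis and vertical below 0.12 rad))), for 0.2 s.
2. the retaining bar lies across both supports, released (x of bar_grip in the frame of support_mid between -0.006 and 0.006 m and y of bar_grip in the frame of support_mid between -0.01 and 0.01 m and z of bar_grip in the frame of support_mid between 0.017 and 0.0245 m and angle between the x axis of bar_grip and the y axis of support_mid, either way round below 0.1 rad and angle between bar_grip's own z axis and vertical below 0.05 rad and contact force between the fingers and bar below 0.1 N), for 0.3 s.
3. the start button is pushed in, with the bar in place (value of joint start above 0.0045 m and x of bar_grip in the frame of support_mid between -0.006 and 0.006 m and y of bar_grip in the frame of support_mid between -0.01 and 0.01 m and z of bar_grip in the frame of support_mid between 0.017 and 0.0245 m and angle between the x axis of bar_grip and the y axis of support_mid, either way round below 0.1 rad and angle between bar_grip's own z axis and vertical below 0.05 rad), for 0.05 s.
At the end, for the whole second after the job is handed in: Every cartridge is foil up in a recess of its own size, at most 2.5 mm proud; the bar lies level in both supports, within 10 mm along, 6 mm across and 0.1 rad; the button, pushed 4.5 mm or more after the bar was laid, is back out; no bystander moved 50 mm (all of step 1 and x of bar_grip in the frame of support_mid between -0.006 and 0.006 m and y of bar_grip in the frame of support_mid between -0.01 and 0.01 m and z of bar_grip in the frame of support_mid between 0.017 and 0.0245 m and angle between the x axis of bar_grip and the y axis of support_mid, either way round below 0.1 rad and angle between bar_grip's own z axis and vertical below 0.05 rad and value of joint start below 0.002 m and linear speed of bar below 0.02 m/s and distance of each of marker, slide_box, dropper, beaker, cap, wash, tip_box from where it was at the start of the episode below 0.05 m); the robot touches nothing.
It fails at once if a bystander is moved by more than 50 mm (distance of any of marker, slide_box, dropper, beaker, cap, wash, tip_box from where it was at the start of the episode above 0.05 m).
Of large1, large2, small1, small2 only 3 to 4 are there at a start; the rules pass over those that are not, and their reading is None.
At some moment in a run one of large1, large2, small1, small2, bar may be knocked a few centimetres aside while the robot is not near it.
It also fails if it takes over 208 s, if anything falls off the work surface, if the arm or the gripper's body presses on something with over 40 N, if the wrist force passes 120 N, or if a joint passes its speed limit or range.

ROBOT

A 7-joint arm with a two-finger parallel gripper is mounted at the origin on the work surface. World frame = base frame: x ahead of the robot, y to its left, z up, the work surface at z = 0. Lengths are in m, angles in rad, forces in N, time in s.
With the tool pointing down it reaches from about 0.35 to 0.9 m from the base axis. Payload 7.2 kg.
Tool frame: the origin (TCP) lies between the finger pads; the fingertips stand 17 mm ahead of it and the grasp point (between the pads) lies 2 mm behind it; x points along the fingers, y is the direction in which the jaws open and shut, and the axes are right-handed (so a half turn about x gives the same grasp; the last joint's range is limited). The gripper opens to 88 mm and grips with 3 to 60 N. Pads are 20 mm wide; open, the fingers measure 115 mm over their backs; the gripper's body (75 mm by 178 mm) begins 61 mm behind the grasp point.
Start: joints at [-1.335, 0.411, -0.013, 1.596, 0.006, 1.134, -0.082], TCP at [0.187, 0.596, 0.24] pointing down, gripper open.
Joint ranges: [-2.95, 2.95], [-0.29, 1.99], [-1.47, 1.44], [0.14, 2.54], [-1.03, 4.17], [0.13, 1.85], [-2.86, 2.86]. Speed limits (rad/s): [2.39, 2.39, 3.01, 3.01, 3.14, 3.14, 3.14].

INTERFACE

Orientations are given as [roll, pitch, yaw] about the fixed x, y, z axes, in that order (R = Rz(yaw) Ry(pitch) Rx(roll)).
In Python, from plant import robot gives the robot as it stands.
- The arm moves only by the tool send_rows, never from a script. Its argument "increments" is a list of rows, each an object of numbers: "jaw": the gripper command: -1 is shut, 1 is fully open, values between are in proportion; "tx", "ty", "tz": the shift along the tool's x, y, z in mm; "twist": the turn about the tool's x in degrees. In form: [{"jaw": .., "tx": .., "ty": .., "tz": .., "twist": ..}, ...]. A call has 1 to 20 rows; each row shifts and turns the commanded pose from where the row before left it, along the tool's axes as they then stand; what a row does not reach is not made up. A row lasts 1/10 s, in which the tool goes at most 50 mm and 8.59 degrees, less where a joint would pass 70% of its speed; a pose out of reach is approached as far as the arm can. A call with a gripper value outside its range is refused whole. The fingers move at their own pace and stop on an object; "squeeze" is the grip in N (left out, the last holds). Time passes only in rows, so rows that do not move let the fingers close. It gives the time, the measured TCP pose, the force and the opening at its end, in the units of the state.
- robot.get_state(): the state, without advancing time (a new reading comes with each control period).
- robot.get_image(name): name is "side" or "top" or "wrist"; returns the picture (384x512x3 uint8, blue, green, red); there is no depth.
- robot.get_calibration(name): a dict with "K" (3x3 intrinsics, pixels), "R" (3x3) and "t" (3): a world point X has camera coordinates R X + t. Camera axes: x right, y down, z forward; pixel columns grow to the right and rows downward; lengths in m; the calibration is good to about 2 mm. A picture is of the moment at which its call begins: read the wrist's pose just before it. get_calibration takes no time and is no camera call; for the wrist camera it gives the pose at the moment of the call.
- robot.sign_off(): hands the job in, once; it reports no verdict.
The state is a dict: "time": time; "q": joint angles; "dq": joint speeds; "tau": joint torques, N m; "eef_pos": TCP position; "eef_rot": TCP orientation; "force": force on the tool from outside, world axes, zero at the start; "moment": the same for the moment, N m; "gripper_width": finger opening in m.
Only numpy, scipy, OpenCV 4.12 (cv2) and the standard library are available. Lean on these libraries where they do the work, as an engineer would, in place of code of your own. Each camera call takes 0.05 s, during which the arm holds its last target.

## Working session

There is one attempt and no reset: what is moved stays moved. The work goes in short steps, Python scripts to look and compute and a tool call to move; the robot and the scene stay as the last step left them, time stands still between calls to the robot, and variables do not carry over. Pictures are saved under pics/ and viewed, and the job is handed in when it is done.

Besides the shell and the picture viewer there is one more tool, called after "Emit:" by a JSON object that holds its "name" and its "arguments". send_rows: Moves the arm, as the interface text tells. Its arguments: {"type":"object","properties":{"increments":{"type":"array","items":{"type":"object","properties":{"jaw":{"type":"number"},"tx":{"type":"number"},"ty":{"type":"number"},"tz":{"type":"number"},"twist":{"type":"number"}}}},"squeeze":{"type":"number"}},"required":["increments"]}

```bash
ls; mkdir -p pics; python3 - <<'E'
from plant import robot
import cv2
s=robot.get_state();print(s)
for n in ("top","side","wrist"):
    cv2.imwrite(f"pics/{n}0.png",robot.get_image(n)); print(n,robot.get_calibration(n))
E
```

```text
pics
{'time': 0.0, 'q': array([-1.33522771,  0.41186777, -0.01272148,  1.59700374,  0.00562499,
        1.1342789 , -0.08216877]), 'dq': array([-3.70175144e-05,  1.95196399e-03, -2.90897639e-05,  9.88428149e-04,
       -2.88077158e-04, -1.33719500e-03,  5.25750948e-05]), 'tau': array([ 1.96954916e-04, -5.87955952e+01,  6.42049368e-01, -2.91087466e+01,
       -5.37145848e-02,  1.78177049e-02,  1.46974162e-04]), 'eef_pos': array([0.18685251, 0.59594148, 0.23884552]), 'eef_rot': array([-1.48774972,  1.56927433, -1.79144343]), 'force': array([-0.18031883,  0.5921168 ,  0.7424148 ]), 'moment': array([-0.00887243,  0.0249504 ,  0.03512153]), 'gripper_width': 0.0879141129817723}
top {'K': array([[487.9753588 ,   0.        , 261.06188762],
       [  0.        , 487.9753588 , 191.00860908],
       [  0.        ,   0.        ,   1.        ]]), 'R': array([[ 0.02150633, -0.99969852,  0.01184678],
       [-0.99113114, -0.02287329, -0.13090408],
       [ 0.13113559, -0.00892644, -0.99132425]]), 't': array([-0.07722554,  0.55376749,  1.54978801])}
side {'K': array([[378.85806479,   0.        , 255.13891648],
       [  0.        , 378.85806479, 193.60730352],
       [  0.        ,   0.        ,   1.        ]]), 'R': array([[-0.99422822, -0.10576892,  0.01797705],
       [-0.06799439,  0.49158894, -0.86816881],
       [ 0.08298795, -0.86438027, -0.49594329]]), 't': array([0.53745664, 0.13574025, 0.98971333])}
wrist {'K': array([[272.44145684,   0.        , 258.58290687],
       [  0.        , 272.44145684, 194.27266827],
       [  0.        ,   0.        ,   1.        ]]), 'R': array([[ 2.99728756e-01,  9.54024459e-01,  6.34037344e-05],
       [ 9.11148462e-01, -2.86277973e-01,  2.96400747e-01],
       [ 2.82791714e-01, -8.87820571e-02, -9.55063659e-01]]), 't': array([-0.62484445, -0.03637169,  0.38999155])}
```

View pics/top0.png

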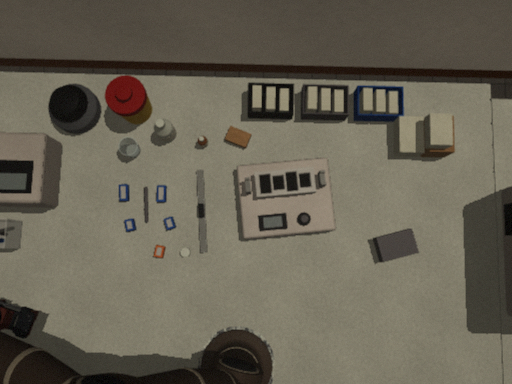

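View pics/side0.png

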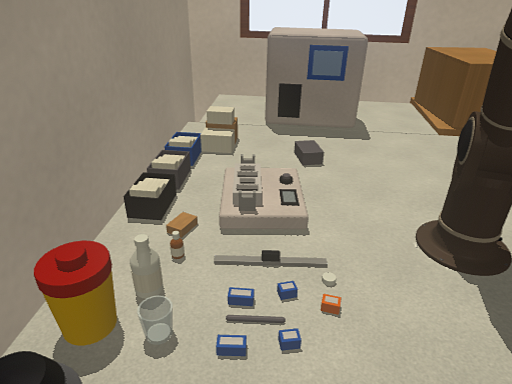

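View pics/wrist0.png

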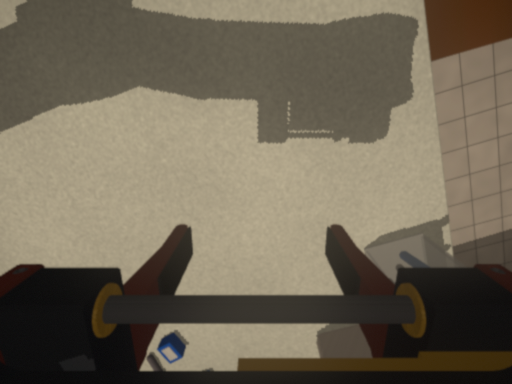

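```bash
cat > h.py <<'E'
import numpy as np, cv2
from plant import robot
def ray(n,uv,z,C=None):
    C=C or robot.get_calibration(n); R,t,K=C["R"],C["t"],C["K"]
    uv=np.atleast_2d(np.asarray(uv,float)); o=-R.T@t
    d=(np.linalg.inv(K)@np.c_[uv,np.ones(len(uv))].T).T@R
    return o+d*((z-o[2])/d[:,2])[:,None]
def proj(n,X,C=None):
    C=C or robot.get_calibration(n); c=np.atleast_2d(X)@C["R"].T+C["t"]; p=c@C["K"].T
    return p[:,:2]/p[:,2:]
def bluemask(im):
    h=cv2.cvtColor(im,cv2.COLOR_BGR2HSV); return cv2.inRange(h,(105,120,40),(130,255,255))
def shot(n,name,crop=None,f=1):
    C=robot.get_calibration(n); im=robot.get_image(n); o=im
    if crop: x0,y0,x1,y1=crop; o=im[y0:y1,x0:x1]
    cv2.imwrite(f"pics/{name}.png",cv2.resize(o,None,fx=f,fy=f,interpolation=cv2.INTER_CUBIC)); return im,C
E
python3 - <<'E'
from h import *
im=cv2.imread("pics/top0.png")
cv2.imwrite("pics/c1.png",cv2.resize(im[170:270,100:220],None,fx=6,fy=6,interpolation=cv2.INTER_CUBIC))
cv2.imwrite("pics/c2.png",cv2.resize(im[150:250,190:345],None,fx=5,fy=5,interpolation=cv2.INTER_CUBIC))
s=cv2.imread("pics/side0.png")
cv2.imwrite("pics/c3.png",cv2.resize(s[150:290,200:340],None,fx=4,fy=4,interpolation=cv2.INTER_CUBIC))
for n,i in(("top",im),("side",s)):
    m=bluemask(i)
    cs,_=cv2.findContours(m,cv2.RETR_EXTERNAL,cv2.CHAIN_APPROX_NONE)
    for c in cs:
        if cv2.contourArea(c)<40: continue
        f=np.zeros_like(m); cv2.drawContours(f,[c],-1,255,-1); w=(f>0)&(m==0)
        w=cv2.erode((w*255).astype('u1'),np.ones((1,1)))
        M=cv2.moments(w,True); 
        if M['m00']<5: continue
        u=(M['m10']/M['m00'],M['m01']/M['m00'])
        r=cv2.minAreaRect(c)
        print(n,np.round(u,1),M['m00'],[np.round(x,1) for x in r],ray(n,u,.024).round(4))
E
```

```text
top [379.9 100.7] 1139.0 [array([379.5, 101. ]), array([30., 45.]), np.float64(90.0)] [[ 0.8733 -0.4589  0.024 ]]
side [230.9 340.5] 191.0 [array([230.5, 341. ]), array([12., 29.]), np.float64(90.0)] [[0.5443 0.3855 0.024 ]]
side [289.2 334.5] 117.0 [array([289.3, 335.1]), array([11.9, 20.6]), np.float64(84.3)] [[0.4391 0.3593 0.024 ]]
side [240.3 292.1] 129.0 [array([240.5, 295.5]), array([15., 25.]), np.float64(90.0)] [[0.5445 0.2624 0.024 ]]
side [287.  285.7] 78.0 [array([287. , 286.5]), array([11., 18.]), np.float64(90.0)] [[0.4474 0.2311 0.024 ]]
side [326.8  62.5] 741.0 [array([327.1,  62. ]), array([37.5, 35.3]), np.float64(4.8)] [[ 0.2172 -2.3104  0.024 ]]
```

View pics/c1.png

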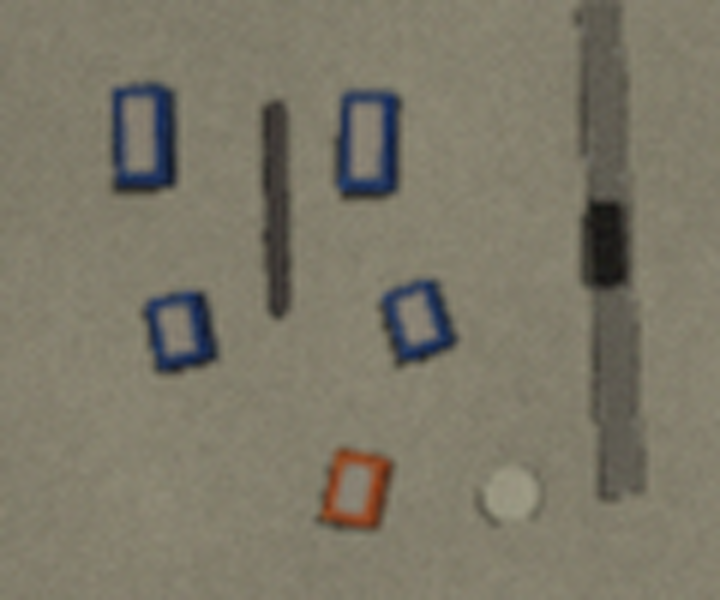

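View pics/c2.png

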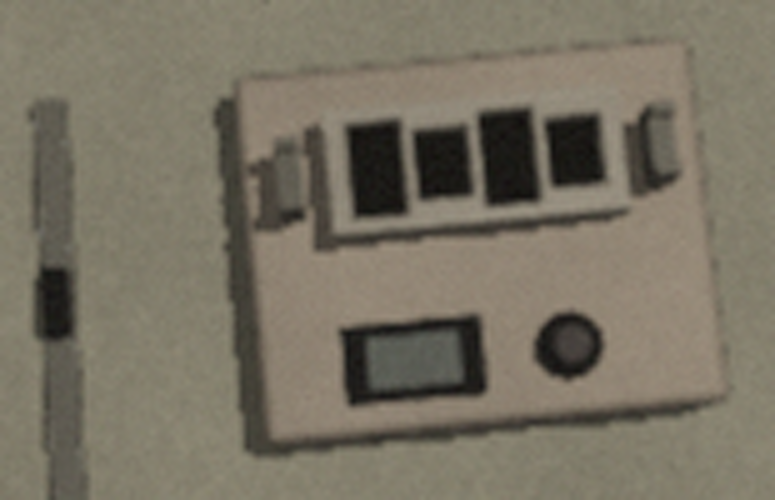

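View pics/c3.png

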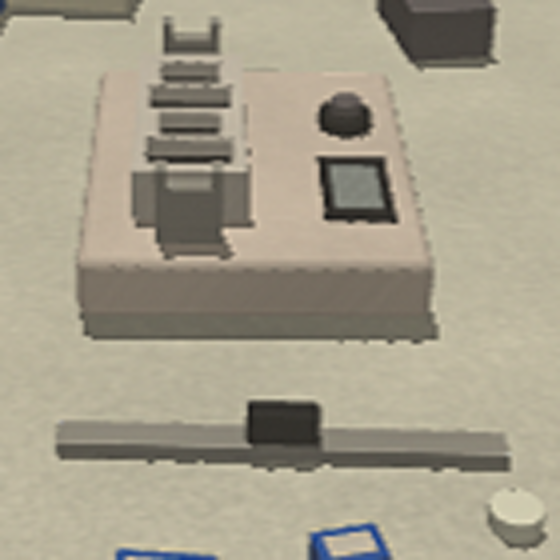

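```bash
cat >> h.py <<'E'
from scipy.spatial.transform import Rotation as Ro
def foils(n,im,C,z=.024,area=20,smax=90,roi=None):
    hsv=cv2.cvtColor(im,cv2.COLOR_BGR2HSV); m=cv2.inRange(hsv,(100,80,20),(135,255,255))
    m=cv2.morphologyEx(m,cv2.MORPH_CLOSE,np.ones((3,3)))
    cs,_=cv2.findContours(m,cv2.RETR_EXTERNAL,cv2.CHAIN_APPROX_NONE); out=[]
    for c in cs:
        if cv2.contourArea(c)<area: continue
        f=np.zeros_like(m); cv2.drawContours(f,[c],-1,255,-1)
        w=((f>0)&(hsv[...,1]<smax)).astype('u1')
        k,_=cv2.findContours(w,cv2.RETR_EXTERNAL,cv2.CHAIN_APPROX_NONE)
        if not k: continue
        k=max(k,key=cv2.contourArea)
        if cv2.contourArea(k)<6: continue
        X=ray(n,k[:,0,:],z,C)[:,:2]; 
        (cx,cy),(a,b),th=cv2.minAreaRect((X*1000).astype('f4'))
        if a<b: a,b,th=b,a,th+90
        th=(th+90)%180-90
        M=cv2.moments(w,True); u=(M['m10']/M['m00'],M['m01']/M['m00'])
        out.append((np.round(u,1),ray(n,u,z,C)[0,:2].round(4),np.round([cx,cy,a,b,th],1)))
    return out
E
python3 - <<'E'
from h import *
im=cv2.imread("pics/top0.png");C=robot.get_calibration("top")
for o in foils("top",im,C): print(*o)
s=cv2.imread("pics/side0.png")
for o in foils("side",s,robot.get_calibration("side")): print(*o)
# recesses
g=im.max(2); roi=np.zeros_like(g); roi[168:198,255:318]=1
m=((g<45)&(roi>0)).astype('u1')
n,l,st,ce=cv2.connectedComponentsWithStats(m)
P=[]
for i in range(1,n):
    if st[i,4]>30: print(ce[i].round(1),st[i],ray("top",ce[i],.09,C).round(4)); P.append(ray("top",ce[i],.09,C)[0])
W=robot.get_calibration("wrist")
print("cam",-W["R"].T@W["t"],"axis",W["R"][2], ray("wrist",(258,194),0,W),proj("wrist",robot.get_state()["eef_pos"],W))
print(Ro.from_euler('xyz',robot.get_state()["eef_rot"]).as_matrix().round(3))
E
```

```text
[129.  224.4] [0.4381 0.3602] [440.  361.1  31.8  17.6  14.4]
[168.9 222.7] [0.4464 0.2315] [446.8 232.3  28.1  17.3  20.9]
[160.5 193. ] [0.5429 0.2635] [542.9 263.5  40.   16.3   2.7]
[378.2 101.2] [ 0.8712 -0.4531] [ 874.1 -454.1  132.    92.2   89.3]
[231.1 340.7] [0.5439 0.3859] [545.1 385.6  42.   15.3   6.9]
[289.3 334.6] [0.439  0.3595] [438.7 359.2  27.5  15.9   6.9]
[240.2 292. ] [0.5446 0.2623] [544.8 262.1  43.2  16.5   0. ]
[286.7 286.1] [0.4481 0.2326] [447.5 230.8  26.3  17.   21.1]
[327.1  62.5] [ 0.2152 -2.3103] [  218.1 -2385.4  1047.1   251.1    84.8]
[291.2 181. ] [286 173  11  18 161] [[ 0.5823 -0.1586  0.09  ]]
[264.8 183.6] [260 175  11  18 163] [[ 0.5722 -0.0757  0.09  ]]
[304.4 179.8] [300 174  10  13 113] [[ 0.5873 -0.2002  0.09  ]]
[278.  182.3] [273 176  11  13 118] [[ 0.5773 -0.1172  0.09  ]]
cam [0.11013748 0.62032873 0.38328697] axis [ 0.28279171 -0.08878206 -0.95506366] [[0.2229693  0.58400573 0.        ]] [[258.26323064 251.80390803]]
[[-0.     0.299  0.954]
 [-0.001  0.954 -0.299]
 [-1.    -0.001  0.   ]]
```

```bash
cat >> h.py <<'E'
def go(x=None,y=None,z=None,h=None):
    "print twist needed then tool-axis shifts (mm) in the final heading"
    s=robot.get_state(); R=Ro.from_euler('xyz',s["eef_rot"]).as_matrix(); p=s["eef_pos"]
    h0=np.degrees(np.arctan2(R[1,2],R[0,2])); h=h0 if h is None else h
    d=np.array([p[0] if x is None else x,p[1] if y is None else y,p[2] if z is None else z])-p
    tw=-((h-h0+180)%360-180); c,s_=np.cos(np.radians(h)),np.sin(np.radians(h))
    tz=c*d[0]+s_*d[1]; ty=-s_*d[0]+c*d[1]
    print("t",round(s["time"],1),"p",p.round(4),"h0",h0.round(1),"F",s["force"].round(1),"w",round(s["gripper_width"],4),"tilt",np.degrees(np.arccos(-R[2,0])).round(2))
    print(" twist %.1f  tx %.1f ty %.1f tz %.1f"%(tw,-d[2]*1e3,ty*1e3,tz*1e3))
E
python3 - <<'E'
from h import *
go(.46,.31,.28,0)
E
```

```text
t 0.1 p [0.1869 0.596  0.239 ] h0 -17.4 F [ 0.7 -0.3 -0.3] w 0.0881 tilt 0.07
 twist -17.4  tx -41.0 ty -286.0 tz 273.1
```

Emit:
{"name": "send_rows", "arguments": {"increments": [{"twist": -6, "tx": -10}, {"twist": -6, "tx": -10}, {"twist": -5.4, "tx": -10}, {"tx": -11, "ty": -30, "tz": 29}, {"ty": -32, "tz": 30}, {"ty": -32, "tz": 30}, {"ty": -32, "tz": 30}, {"ty": -32, "tz": 30}, {"ty": -32, "tz": 31}, {"ty": -32, "tz": 31}, {"ty": -32, "tz": 31}, {"ty": -32, "tz": 31}, {}, {}, {}]}}

```text
$.increments[0]: bad value
```

```bash
python3 - <<'E'
from h import *
go(.46,.31,.28,0)
im,C=shot("wrist","w1")
for o in foils("wrist",im,C,area=60): print(*o)
E
```

```text
t 0.1 p [0.1869 0.596  0.239 ] h0 -17.4 F [ 0.7 -0.3 -0.3] w 0.0881 tilt 0.07
 twist -17.4  tx -41.0 ty -286.0 tz 273.1
[169.3 353. ] [0.4386 0.3594] [440.1 357.2  28.4  21.   16.6]
```

View pics/w1.png

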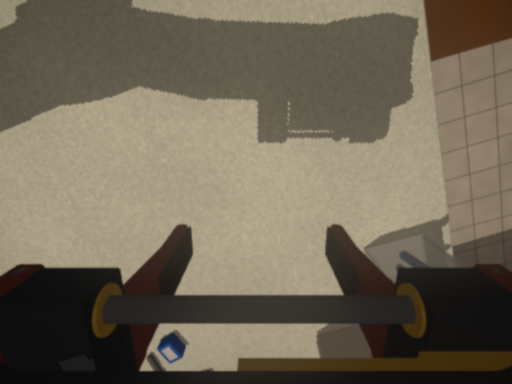

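Emit:
{"name": "send_rows", "arguments": {"increments": [{"jaw": 1, "twist": -6, "tx": -10, "ty": 0, "tz": 0}, {"jaw": 1, "twist": -6, "tx": -10, "ty": 0, "tz": 0}, {"jaw": 1, "twist": -5.4, "tx": -10, "ty": 0, "tz": 0}, {"jaw": 1, "twist": 0, "tx": -11, "ty": -30, "tz": 29}, {"jaw": 1, "twist": 0, "tx": 0, "ty": -32, "tz": 30}, {"jaw": 1, "twist": 0, "tx": 0, "ty": -32, "tz": 30}, {"jaw": 1, "twist": 0, "tx": 0, "ty": -32, "tz": 30}, {"jaw": 1, "twist": 0, "tx": 0, "ty": -32, "tz": 30}, {"jaw": 1, "twist": 0, "tx": 0, "ty": -32, "tz": 31}, {"jaw": 1, "twist": 0, "tx": 0, "ty": -32, "tz": 31}, {"jaw": 1, "twist": 0, "tx": 0, "ty": -32, "tz": 31}, {"jaw": 1, "twist": 0, "tx": 0, "ty": -32, "tz": 31}, {"jaw": 1, "twist": 0, "tx": 0, "ty": 0, "tz": 0}, {"jaw": 1, "twist": 0, "tx": 0, "ty": 0, "tz": 0}], "squeeze": 20}}

```text
time: 1.6
eef_pos: [0.4604, 0.3096, 0.2805]
eef_rot: [-3.049, 1.57, -3.052]
force: [-0.8, 0.5, -0.3]
gripper_width: 0.088
```

```bash
python3 - <<'E'
from h import *
go(.46,.31,.28,0)
im,C=shot("wrist","w2")
for o in foils("wrist",im,C,area=60): print(*o)
E
```

```text
t 1.6 p [0.4604 0.3096 0.2805] h0 -0.2 F [-0.8  0.5 -0.3] w 0.088 tilt 0.02
 twist -0.2  tx 0.5 ty 0.4 tz -0.4
[306.3 218.5] [0.5447 0.3849] [545.5 385.1  44.9  18.6   5.1]
[228.8 218.6] [0.5445 0.2623] [545.4 262.   44.8  18.7   1.6]
[205.3 158.3] [0.4482 0.2308] [448.3 230.6  28.5  18.7  20.4]
```

View pics/w2.png

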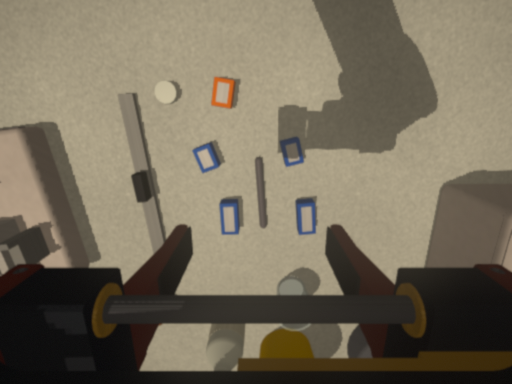

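```bash
python3 - <<'E'
from h import *
go(.5445,.385,.0335,4)
E
```

```text
t 1.6 p [0.4594 0.3108 0.2805] h0 -0.0 F [ 0.3  0.4 -0.8] w 0.0879 tilt 0.04
 twist -4.0  tx 247.0 ty 68.0 tz 90.1
```

Emit:
{"name": "send_rows", "arguments": {"increments": [{"jaw": 0.2, "twist": -4, "tx": 0, "ty": 0, "tz": 0}, {"jaw": 0.2, "twist": 0, "tx": 27, "ty": 23, "tz": 30}, {"jaw": 0.2, "twist": 0, "tx": 30, "ty": 23, "tz": 30}, {"jaw": 0.2, "twist": 0, "tx": 30, "ty": 22.5, "tz": 29.5}, {"jaw": 0.2, "twist": 0, "tx": 30, "ty": 0, "tz": 0}, {"jaw": 0.2, "twist": 0, "tx": 30, "ty": 0, "tz": 0}, {"jaw": 0.2, "twist": 0, "tx": 30, "ty": 0, "tz": 0}, {"jaw": 0.2, "twist": 0, "tx": 30, "ty": 0, "tz": 0}, {"jaw": 0.2, "twist": 0, "tx": 25, "ty": 0, "tz": 0}, {"jaw": 0.2, "twist": 0, "tx": 15, "ty": 0, "tz": 0}, {"jaw": 0.2, "twist": 0, "tx": 0, "ty": 0, "tz": 0}, {"jaw": 0.2, "twist": 0, "tx": 0, "ty": 0, "tz": 0}]}}

```text
time: 2.85
eef_pos: [0.5442, 0.386, 0.0343]
eef_rot: [1.19, 1.57, 1.261]
force: [0.0, -0.0, 0.6]
gripper_width: 0.0527
```

```bash
python3 - <<'E'
from h import *
go(.5445,.385,.0335,4)
im,C=shot("wrist","w3")
E
```

```text
t 2.9 p [0.5442 0.386  0.0343] h0 4.1 F [ 0.  -0.   0.6] w 0.0527 tilt 0.04
 twist 0.1  tx 0.8 ty -1.0 tz 0.2
```

View pics/w3.png

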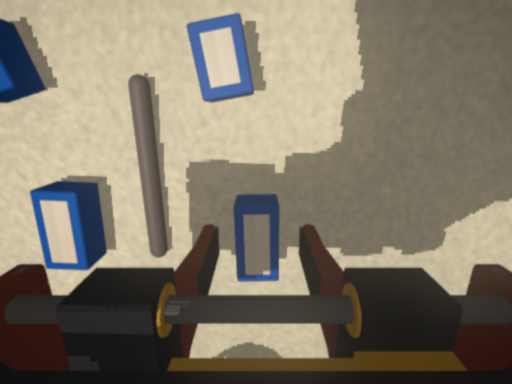

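Emit:
{"name": "send_rows", "arguments": {"increments": [{"jaw": -1, "twist": 0, "tx": 0, "ty": 0, "tz": 0}, {"jaw": -1, "twist": 0, "tx": 0, "ty": 0, "tz": 0}, {"jaw": -1, "twist": 0, "tx": 0, "ty": 0, "tz": 0}, {"jaw": -1, "twist": 0, "tx": 0, "ty": 0, "tz": 0}, {"jaw": -1, "twist": 0, "tx": 0, "ty": 0, "tz": 0}, {"jaw": -1, "twist": 0, "tx": -15, "ty": 0, "tz": 0}, {"jaw": -1, "twist": 0, "tx": -30, "ty": 0, "tz": 0}, {"jaw": -1, "twist": 0, "tx": -30, "ty": 0, "tz": 0}, {"jaw": -1, "twist": 0, "tx": -30, "ty": 0, "tz": 0}, {"jaw": -1, "twist": 0, "tx": -30, "ty": 0, "tz": 0}, {"jaw": -1, "twist": 0, "tx": -31, "ty": 0, "tz": 0}, {"jaw": -1, "twist": 0, "tx": 0, "ty": 0, "tz": 0}], "squeeze": 25}}

```text
time: 4.1
eef_pos: [0.5464, 0.3862, 0.2056]
eef_rot: [0.617, 1.563, 0.686]
force: [0.2, -0.2, -0.4]
gripper_width: 0.0279
```

```bash
python3 - <<'E'
from h import *
go(.5722,-.0757,.2,6.9)
im,C=shot("wrist","w4")
for o in foils("wrist",im,C,area=60,z=robot.get_state()["eef_pos"][2]-.0095): print(*o)
E
```

```text
t 4.1 p [0.5464 0.3862 0.2056] h0 4.0 F [ 0.2 -0.2 -0.4] w 0.0279 tilt 0.47
 twist -2.9  tx 5.6 ty -461.6 tz -29.9
[258.4 240.4] [0.5452 0.3858] [547.9 385.9  44.3  17.4   4.8]
[156.2 169.1] [0.5033 0.3233] [503.6 323.1  20.9   8.6   1.6]
[239.7  82.2] [0.453  0.3695] [453.1 369.5  13.2   8.5  14. ]
[123.8  81.8] [0.4571 0.3083] [457.1 308.1  13.1   8.5  20.1]
```

View pics/w4.png

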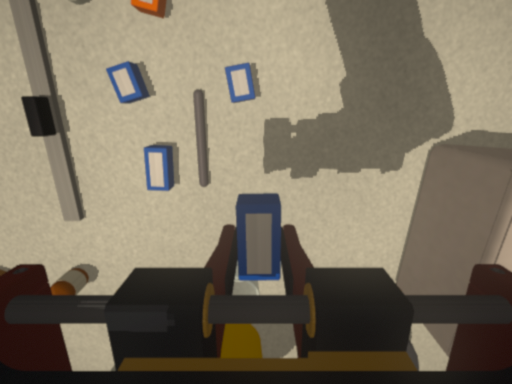

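Emit:
{"name": "send_rows", "arguments": {"increments": [{"jaw": -1, "twist": -2.9, "tx": 0, "ty": 0, "tz": 0}, {"jaw": -1, "twist": 0, "tx": 0, "ty": -20, "tz": -2}, {"jaw": -1, "twist": 0, "tx": 0, "ty": -34, "tz": -2}, {"jaw": -1, "twist": 0, "tx": 0, "ty": -34, "tz": -2}, {"jaw": -1, "twist": 0, "tx": 0, "ty": -34, "tz": -2}, {"jaw": -1, "twist": 0, "tx": 0, "ty": -34, "tz": -2}, {"jaw": -1, "twist": 0, "tx": 0, "ty": -34, "tz": -2}, {"jaw": -1, "twist": 0, "tx": 0, "ty": -34, "tz": -2}, {"jaw": -1, "twist": 0, "tx": 0, "ty": -34, "tz": -2}, {"jaw": -1, "twist": 0, "tx": 0, "ty": -34, "tz": -2}, {"jaw": -1, "twist": 0, "tx": 0, "ty": -34, "tz": -2}, {"jaw": -1, "twist": 0, "tx": 0, "ty": -34, "tz": -2}, {"jaw": -1, "twist": 0, "tx": 0, "ty": -34, "tz": -2}, {"jaw": -1, "twist": 0, "tx": 0, "ty": -34, "tz": -2}, {"jaw": -1, "twist": 0, "tx": 0, "ty": -32.7, "tz": -1.9}, {"jaw": -1, "twist": 0, "tx": 0, "ty": 0, "tz": 0}, {"jaw": -1, "twist": 0, "tx": 0, "ty": 0, "tz": 0}]}}

```text
time: 5.85
eef_pos: [0.5713, -0.0763, 0.1988]
eef_rot: [2.89, 1.569, 3.008]
force: [-0.2, 0.5, 0.3]
gripper_width: 0.0277
```

```bash
python3 - <<'E'
from h import *
go(.5722,-.0757,.2,6.9)
im,C=shot("wrist","w5")
for o in foils("wrist",im,C,area=60,z=.1965): print(*o)
E
```

```text
t 5.8 p [ 0.5713 -0.0763  0.1988] h0 6.8 F [-0.2  0.5  0.3] w 0.0277 tilt 0.1
 twist -0.1  tx -1.2 ty 0.5 tz 1.0
[258.8 243.2] [ 0.5669 -0.077 ] [567.9 -77.1  40.6  16.1   7.6]
[508.9 196.7] [0.5214 0.0601] [520.7  59.3  12.9   3.3  22.1]
```

View pics/w5.png

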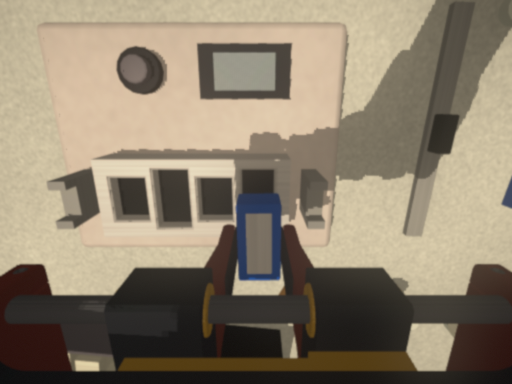

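```bash
python3 - <<'E'
import cv2
im=cv2.imread("pics/w5.png")
cv2.imwrite("pics/c5.png",cv2.resize(im[145:255,40:340],None,fx=2.6,fy=2.6,interpolation=cv2.INTER_CUBIC))
E
```

```text
(no output)
```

View pics/c5.png

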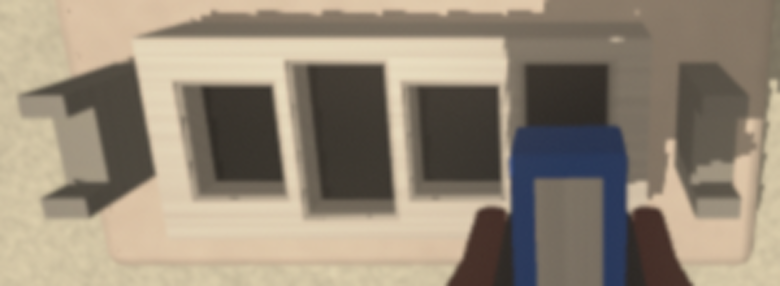

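```bash
python3 - <<'E'
from h import *
C=robot.get_calibration("wrist")
Q={4:[(174,82),(275,84),(288,200),(190,198)],3:[(287,62),(386,63),(397,217),(305,215)],2:[(401,82),(500,84),(503,198),(412,197)]}
for k,q in Q.items():
    u=np.array(q)/2.6+[40,145]-.3; X=ray("wrist",u,.09,C)[:,:2]
    print(k,X.mean(0).round(4),np.linalg.norm(X-np.roll(X,1,0),axis=1).round(4))
E
```

```text
4 [ 0.5899 -0.2007] [0.0459 0.0369 0.046  0.0377]
3 [ 0.5846 -0.1588] [0.0605 0.0359 0.061  0.0357]
2 [ 0.5797 -0.1177] [0.0455 0.0363 0.0452 0.0351]
```

```bash
python3 - <<'E'
from h import *
for i in range(3):
    im,C=shot("wrist","tmp"); p=robot.get_state()["eef_pos"]
    print(p.round(4),[ (o[1],o[2]) for o in foils("wrist",im,C,area=60,z=p[2]-.0095)][:1])
go(.5742,-.0757,.2,7)
E
```

```text
[ 0.5717 -0.0744  0.199 ] [(array([ 0.5707, -0.0754]), array([571.8, -75.3,  42.6,  16.9,   7.7]))]
[ 0.5718 -0.0742  0.1992] [(array([ 0.5708, -0.0747]), array([571.9, -74.7,  42.6,  16.9,   7.8]))]
[ 0.572  -0.0742  0.1993] [(array([ 0.5711, -0.0744]), array([572.1, -74.5,  42.6,  16.9,   7.8]))]
t 6.0 p [ 0.572  -0.0742  0.1993] h0 7.0 F [-0.5  0.9 -0.6] w 0.0278 tilt 0.05
 twist 0.0  tx -0.7 ty -1.8 tz 2.0
```

Emit:
{"name": "send_rows", "arguments": {"increments": [{"jaw": -1, "twist": 0, "tx": 20, "ty": -0.6, "tz": 2}, {"jaw": -1, "twist": 0, "tx": 25, "ty": 0, "tz": 0}, {"jaw": -1, "twist": 0, "tx": 15, "ty": 0, "tz": 0}, {"jaw": -1, "twist": 0, "tx": 10, "ty": 0, "tz": 0}, {"jaw": -1, "twist": 0, "tx": 6, "ty": 0, "tz": 0}, {"jaw": -1, "twist": 0, "tx": 4, "ty": 0, "tz": 0}, {"jaw": -1, "twist": 0, "tx": 0, "ty": 0, "tz": 0}]}}

```text
time: 6.75
eef_pos: [0.5742, -0.0759, 0.1196]
eef_rot: [1.212, 1.571, 1.333]
force: [0.6, 0.1, -0.3]
gripper_width: 0.0277
```

```bash
python3 - <<'E'
from h import *
go(.5742,-.0757,.1095,7)
im,C=shot("wrist","w6")
cv2.imwrite("pics/c6.png",cv2.resize(im[100:300,100:400],None,fx=2.6,fy=2.6,interpolation=cv2.INTER_CUBIC))
E
```

```text
t 6.8 p [ 0.5742 -0.0759  0.1196] h0 6.9 F [ 0.6  0.1 -0.3] w 0.0277 tilt 0.0
 twist -0.1  tx 10.1 ty 0.2 tz 0.0
```

View pics/c6.png

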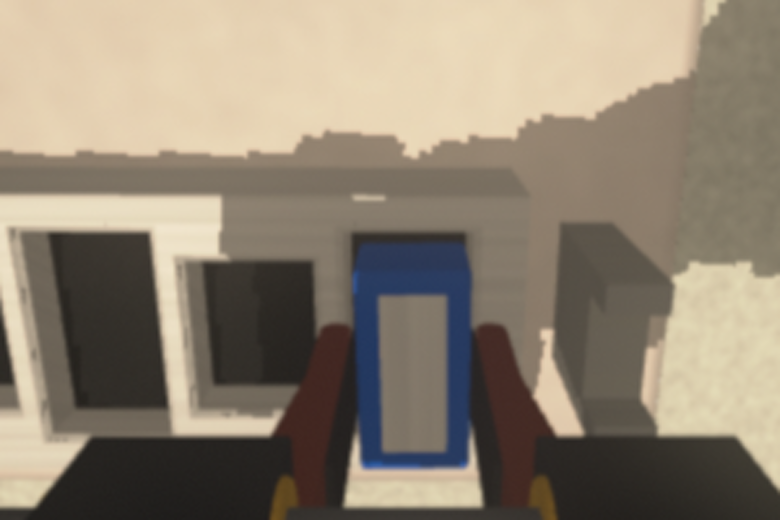

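Emit:
{"name": "send_rows", "arguments": {"increments": [{"jaw": -1, "twist": 0, "tx": 4, "ty": 0, "tz": 0}, {"jaw": -1, "twist": 0, "tx": 4, "ty": 0, "tz": 0}, {"jaw": -1, "twist": 0, "tx": 1.5, "ty": 0, "tz": 0}, {"jaw": -1, "twist": 0, "tx": 0, "ty": 0, "tz": 0}]}}

```text
time: 7.2
eef_pos: [0.574, -0.0762, 0.11]
eef_rot: [2.802, 1.571, 2.922]
force: [-0.1, 0.3, -0.8]
gripper_width: 0.0277
```

```bash
python3 - <<'E'
from h import *
go(.5742,-.0757,.1095,7)
E
```

```text
t 7.2 p [ 0.574  -0.0762  0.11  ] h0 6.9 F [-0.1  0.3 -0.8] w 0.0277 tilt 0.02
 twist -0.1  tx 0.5 ty 0.4 tz 0.2
```

Emit:
{"name": "send_rows", "arguments": {"increments": [{"jaw": -0.05, "twist": 0, "tx": 0, "ty": 0, "tz": 0}, {"jaw": -0.05, "twist": 0, "tx": 0, "ty": 0, "tz": 0}, {"jaw": -0.05, "twist": 0, "tx": 0, "ty": 0, "tz": 0}, {"jaw": -0.05, "twist": 0, "tx": -12, "ty": 0, "tz": 0}, {"jaw": -0.05, "twist": 0, "tx": -12, "ty": 0, "tz": 0}, {"jaw": -1, "twist": 0, "tx": 0, "ty": 0, "tz": 0}, {"jaw": -1, "twist": 0, "tx": 0, "ty": 0, "tz": 0}, {"jaw": -1, "twist": 0, "tx": 0, "ty": 0, "tz": 0}, {"jaw": -1, "twist": 0, "tx": 0, "ty": 0, "tz": 0}, {"jaw": -1, "twist": 0, "tx": 0, "ty": 0, "tz": 0}]}}

```text
time: 8.2
eef_pos: [0.5739, -0.0761, 0.1338]
eef_rot: [2.976, 1.57, 3.096]
force: [-0.4, 0.1, 0.3]
gripper_width: 0.0055
```

```bash
python3 - <<'E'
from h import *
go(.5742,-.0757,.107,7)
im,C=shot("wrist","w7")
for o in foils("wrist",im,C,area=60,z=.1): print(*o)
cv2.imwrite("pics/c7.png",cv2.resize(im[100:300,100:400],None,fx=2.6,fy=2.6,interpolation=cv2.INTER_CUBIC))
E
```

```text
t 8.2 p [ 0.5739 -0.0761  0.1338] h0 6.9 F [-0.4  0.1  0.3] w 0.0055 tilt 0.04
 twist -0.1  tx 26.8 ty 0.4 tz 0.3
```

View pics/c7.png

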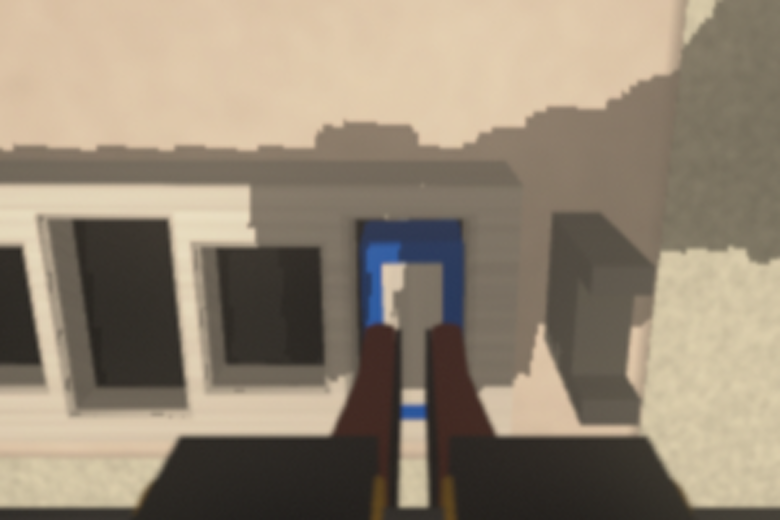

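Seated in the recess, 10 proud, fingers above its middle. Push down.

Emit:
{"name": "send_rows", "arguments": {"increments": [{"jaw": -1, "twist": 0, "tx": 12, "ty": 0, "tz": 0}, {"jaw": -1, "twist": 0, "tx": 5, "ty": 0, "tz": 0}, {"jaw": -1, "twist": 0, "tx": 3, "ty": 0, "tz": 0}, {"jaw": -1, "twist": 0, "tx": 3, "ty": 0, "tz": 0}, {"jaw": -1, "twist": 0, "tx": 3, "ty": 0, "tz": 0}, {"jaw": -1, "twist": 0, "tx": 1, "ty": 0, "tz": 0}, {"jaw": -1, "twist": 0, "tx": 0, "ty": 0, "tz": 0}]}}

```text
time: 8.95
eef_pos: [0.5738, -0.0761, 0.1074]
eef_rot: [2.527, 1.57, 2.647]
force: [-4.0, 0.3, 7.2]
gripper_width: 0.0004
```

```bash
python3 - <<'E'
from h import *
go(.5742,-.0757,.107,7)
E
```

```text
t 8.9 p [ 0.5738 -0.0761  0.1074] h0 6.9 F [-4.   0.3  7.2] w 0.0004 tilt 0.04
 twist -0.1  tx 0.4 ty 0.3 tz 0.5
```

Emit:
{"name": "send_rows", "arguments": {"increments": [{"jaw": -1, "twist": 0, "tx": 1, "ty": 0, "tz": 0}, {"jaw": -1, "twist": 0, "tx": 0.6, "ty": 0, "tz": 0}, {"jaw": -1, "twist": 0, "tx": 0, "ty": 0, "tz": 0}]}}

```text
time: 9.25
eef_pos: [0.5739, -0.0761, 0.1072]
eef_rot: [1.385, 1.57, 1.505]
force: [-8.1, 1.6, 20.1]
gripper_width: 0.0004
```

```bash
python3 - <<'E'
from h import *
go(.5742,-.0757,.107,7)
E
```

```text
t 9.2 p [ 0.5739 -0.0761  0.1072] h0 6.9 F [-8.1  1.6 20.1] w 0.0004 tilt 0.04
 twist -0.1  tx 0.2 ty 0.3 tz 0.4
```

Emit:
{"name": "send_rows", "arguments": {"increments": [{"jaw": -1, "twist": 0, "tx": -10, "ty": 0, "tz": 0}, {"jaw": -1, "twist": 0, "tx": -25, "ty": 0, "tz": 0}, {"jaw": -1, "twist": 0, "tx": -30, "ty": 0, "tz": 0}, {"jaw": 0.2, "twist": 0, "tx": -30, "ty": 0, "tz": 0}, {"jaw": 0.2, "twist": 0, "tx": 0, "ty": 0, "tz": 0}, {"jaw": 0.2, "twist": 0, "tx": 0, "ty": 0, "tz": 0}]}}

```text
time: 9.85
eef_pos: [0.5745, -0.0762, 0.201]
eef_rot: [-0.118, 1.569, 0.002]
force: [0.4, 0.3, -0.2]
gripper_width: 0.0207
```

```bash
python3 - <<'E'
from h import *
im,C=shot("top","t1",(100,150,345,270),3)
for o in foils("top",im,C): print(*o)
im,C=shot("side","s1",(200,150,340,290),4)
for o in foils("side",im,C): print(*o)
im,C=shot("wrist","w8")
for o in foils("wrist",im,C,area=60,z=.09): print(*o)
cv2.imwrite("pics/c8.png",cv2.resize(im[100:300,100:400],None,fx=2.6,fy=2.6,interpolation=cv2.INTER_CUBIC))
go(.5446,.2622,.2,2)
E
```

```text
[129.  224.4] [0.4381 0.3603] [438.2 360.5  27.7  17.7  15.4]
[168.7 222.7] [0.4464 0.2321] [446.8 232.3  28.1  17.3  20.9]
[160.5 193. ] [0.5428 0.2634] [543.  263.5  39.9  16.3   2.7]
[378.3 101.2] [ 0.8712 -0.4534] [ 874.  -454.1  132.    92.1   89.3]
[289.3 334.6] [0.439  0.3595] [438.7 359.2  27.5  15.9   6.9]
[240.4 292.1] [0.5443 0.2624] [544.8 262.1  43.2  16.5   0. ]
[286.8 285.9] [0.4478 0.2319] [447.5 230.8  26.3  17.   21.1]
[327.2  62.5] [ 0.2142 -2.3105] [  218.1 -2385.4  1047.1   251.1    84.8]
[508.7 194.9] [0.5433 0.1663] [541.6 164.4  25.3   6.7  22.2]
[258.1 194.3] [ 0.5719 -0.0769] [574.1 -76.6  43.2  17.4   7.4]
t 10.0 p [ 0.5735 -0.0761  0.1993] h0 6.9 F [-0.2  0.3  0. ] w 0.0327 tilt 0.11
 twist 4.9  tx -0.7 ty 339.1 tz -17.1
```

View pics/c8.png

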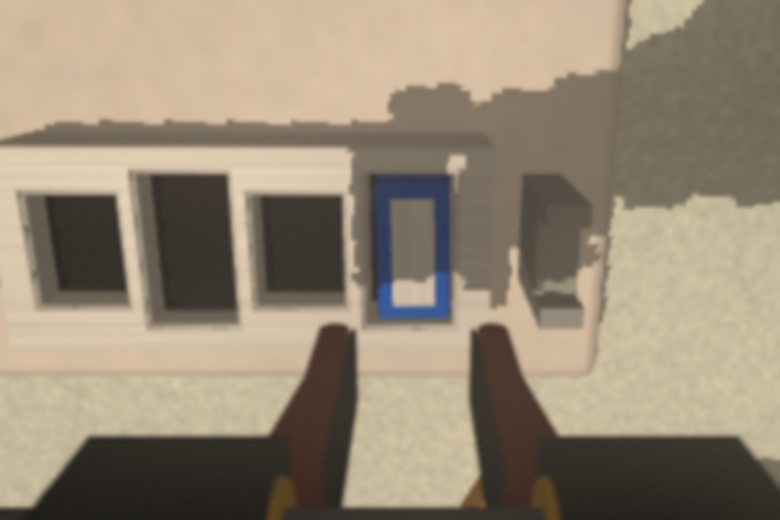

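View pics/s1.png

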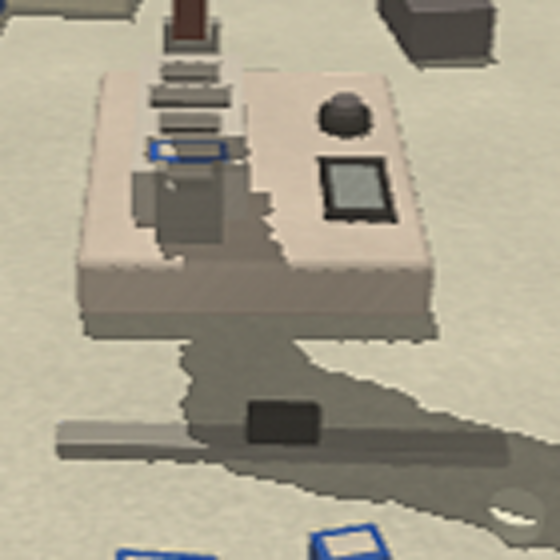

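Emit:
{"name": "send_rows", "arguments": {"increments": [{"jaw": 0.2, "twist": 4.9, "tx": 0, "ty": 20, "tz": -1}, {"jaw": 0.2, "twist": 0, "tx": 0, "ty": 36, "tz": -2}, {"jaw": 0.2, "twist": 0, "tx": 0, "ty": 36, "tz": -2}, {"jaw": 0.2, "twist": 0, "tx": 0, "ty": 36, "tz": -2}, {"jaw": 0.2, "twist": 0, "tx": 0, "ty": 36, "tz": -2}, {"jaw": 0.2, "twist": 0, "tx": 0, "ty": 36, "tz": -2}, {"jaw": 0.2, "twist": 0, "tx": 0, "ty": 36, "tz": -2}, {"jaw": 0.2, "twist": 0, "tx": 0, "ty": 36, "tz": -2}, {"jaw": 0.2, "twist": 0, "tx": 0, "ty": 36, "tz": -2}, {"jaw": 0.2, "twist": 0, "tx": 0, "ty": 32, "tz": -2}, {"jaw": 0.2, "twist": 0, "tx": 0, "ty": 0, "tz": 0}, {"jaw": 0.2, "twist": 0, "tx": 0, "ty": 0, "tz": 0}]}}

```text
time: 11.2
eef_pos: [0.5409, 0.263, 0.1992]
eef_rot: [-2.528, 1.569, -2.492]
force: [0.2, -0.7, 0.2]
gripper_width: 0.0525
```

```bash
python3 - <<'E'
from h import *
im,C=shot("wrist","w9")
for o in foils("wrist",im,C,area=60,z=.024): print(*o)
go(.5446,.2622,.0335,2)
E
```

```text
[257.6 181.8] [0.5435 0.2617] [542.4 263.3  48.7  21.7   1.5]
[232.   97.7] [0.4486 0.23  ] [448.7 229.8  27.9  17.7  20.5]
[348.2  93.5] [0.4396 0.3579] [439.9 358.4  28.8  18.1  13.1]
t 11.2 p [0.5414 0.2618 0.1995] h0 2.0 F [-0.6 -0.1 -0.3] w 0.0525 tilt 0.12
 twist -0.0  tx 166.0 ty 0.3 tz 3.2
```

View pics/w9.png

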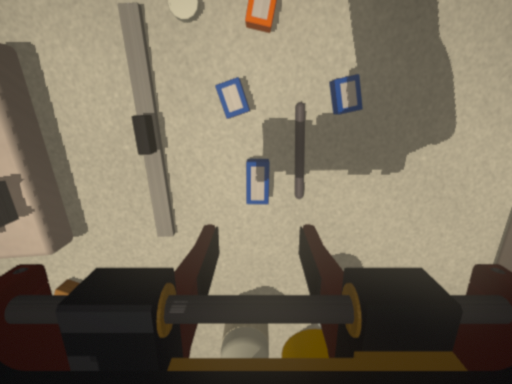

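Emit:
{"name": "send_rows", "arguments": {"increments": [{"jaw": -0.05, "twist": 0, "tx": 30, "ty": 0, "tz": 3}, {"jaw": -0.05, "twist": 0, "tx": 35, "ty": 0, "tz": 0}, {"jaw": -0.05, "twist": 0, "tx": 35, "ty": 0, "tz": 0}, {"jaw": -0.05, "twist": 0, "tx": 35, "ty": 0, "tz": 0}, {"jaw": -0.05, "twist": 0, "tx": 20, "ty": 0, "tz": 0}, {"jaw": -0.05, "twist": 0, "tx": 11, "ty": 0, "tz": 0}, {"jaw": -0.05, "twist": 0, "tx": 0, "ty": 0, "tz": 0}, {"jaw": -1, "twist": 0, "tx": 0, "ty": 0, "tz": 0}, {"jaw": -1, "twist": 0, "tx": 0, "ty": 0, "tz": 0}, {"jaw": -1, "twist": 0, "tx": 0, "ty": 0, "tz": 0}, {"jaw": -1, "twist": 0, "tx": 0, "ty": 0, "tz": 0}, {"jaw": -1, "twist": 0, "tx": 0, "ty": 0, "tz": 0}]}}

```text
time: 12.45
eef_pos: [0.5455, 0.2631, 0.0359]
eef_rot: [0.381, 1.569, 0.416]
force: [-0.0, -1.8, 6.9]
gripper_width: 0.0275
```

```bash
python3 - <<'E'
from h import *
im,C=shot("wrist","w10")
go(.5855,-.159,.2,7)
E
```

```text
t 12.5 p [0.5455 0.263  0.0359] h0 2.0 F [ 1.  -0.9  6.8] w 0.0277 tilt 0.13
 twist -5.0  tx -164.1 ty -423.8 tz -11.8
```

View pics/w10.png

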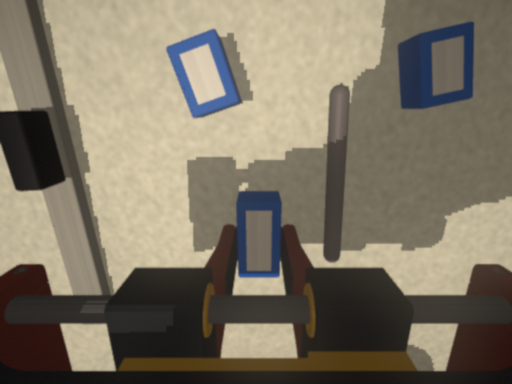

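Emit:
{"name": "send_rows", "arguments": {"increments": [{"jaw": -0.2, "twist": 0, "tx": 0, "ty": 0, "tz": 0}, {"jaw": -0.2, "twist": 0, "tx": 0, "ty": 0, "tz": 0}, {"jaw": -0.2, "twist": 0, "tx": 0, "ty": 0, "tz": 0}, {"jaw": -1, "twist": 0, "tx": 0, "ty": 0, "tz": 0}, {"jaw": -1, "twist": 0, "tx": 0, "ty": 0, "tz": 0}, {"jaw": -1, "twist": 0, "tx": 0, "ty": 0, "tz": 0}, {"jaw": -1, "twist": 0, "tx": 0, "ty": 0, "tz": 0}]}}

```text
time: 13.2
eef_pos: [0.5445, 0.2628, 0.0344]
eef_rot: [-2.601, 1.571, -2.566]
force: [-0.5, 0.7, -1.2]
gripper_width: 0.0277
```

```bash
python3 - <<'E'
from h import *
go(.5855,-.159,.2,7)
E
```

```text
t 13.2 p [0.5445 0.2628 0.0344] h0 2.0 F [-0.5  0.7 -1.2] w 0.0277 tilt 0.01
 twist -5.0  tx -165.6 ty -423.7 tz -10.7
```

Emit:
{"name": "send_rows", "arguments": {"increments": [{"jaw": -1, "twist": 0, "tx": -16, "ty": 0, "tz": 0}, {"jaw": -1, "twist": 0, "tx": -30, "ty": 0, "tz": 0}, {"jaw": -1, "twist": 0, "tx": -30, "ty": 0, "tz": 0}, {"jaw": -1, "twist": 0, "tx": -30, "ty": 0, "tz": 0}, {"jaw": -1, "twist": 0, "tx": -30, "ty": 0, "tz": 0}, {"jaw": -1, "twist": -5, "tx": -30, "ty": 0, "tz": 0}, {"jaw": -1, "twist": 0, "tx": 0, "ty": -20, "tz": 0}, {"jaw": -1, "twist": 0, "tx": 0, "ty": -36, "tz": -1}, {"jaw": -1, "twist": 0, "tx": 0, "ty": -36, "tz": -1}, {"jaw": -1, "twist": 0, "tx": 0, "ty": -36, "tz": -1}, {"jaw": -1, "twist": 0, "tx": 0, "ty": -36, "tz": -1}, {"jaw": -1, "twist": 0, "tx": 0, "ty": -36, "tz": -1}, {"jaw": -1, "twist": 0, "tx": 0, "ty": -36, "tz": -1}, {"jaw": -1, "twist": 0, "tx": 0, "ty": -36, "tz": -1}, {"jaw": -1, "twist": 0, "tx": 0, "ty": -36, "tz": -1}, {"jaw": -1, "twist": 0, "tx": 0, "ty": -36, "tz": -1}, {"jaw": -1, "twist": 0, "tx": 0, "ty": -36, "tz": -1}, {"jaw": -1, "twist": 0, "tx": 0, "ty": -43.7, "tz": -0.7}, {"jaw": -1, "twist": 0, "tx": 0, "ty": 0, "tz": 0}, {"jaw": -1, "twist": 0, "tx": 0, "ty": 0, "tz": 0}]}}

```text
time: 15.2
eef_pos: [0.5853, -0.1603, 0.2014]
eef_rot: [-0.32, 1.57, -0.201]
force: [0.2, 0.2, -0.9]
gripper_width: 0.0278
```

```bash
python3 - <<'E'
from h import *
im,C=shot("wrist","w11")
cv2.imwrite("pics/c11.png",cv2.resize(im[100:300,100:400],None,fx=2.6,fy=2.6,interpolation=cv2.INTER_CUBIC))
for o in foils("wrist",im,C,area=60,z=.19): print(*o)
for o in foils("wrist",im,C,area=60,z=.09): print(*o)
go(.5855,-.159,.2,7)
E
```

```text
[258.5 242.3] [ 0.585  -0.1607] [ 586.6 -160.5   43.    17.2    6.8]
[345.2 194.1] [ 0.5471 -0.1129] [ 547.5 -112.9   26.4   11.     8.6]
[258.5 242.3] [ 0.6362 -0.1545] [ 638.9 -154.2   70.6   28.2    6.8]
[345.2 194.1] [ 0.574  -0.0761] [574.7 -76.   43.4  18.    8.6]
t 15.2 p [ 0.5855 -0.1586  0.2012] h0 7.0 F [ 0.   0.7 -0.6] w 0.0275 tilt 0.05
 twist -0.0  tx 1.2 ty -0.4 tz -0.0
```

View pics/c11.png

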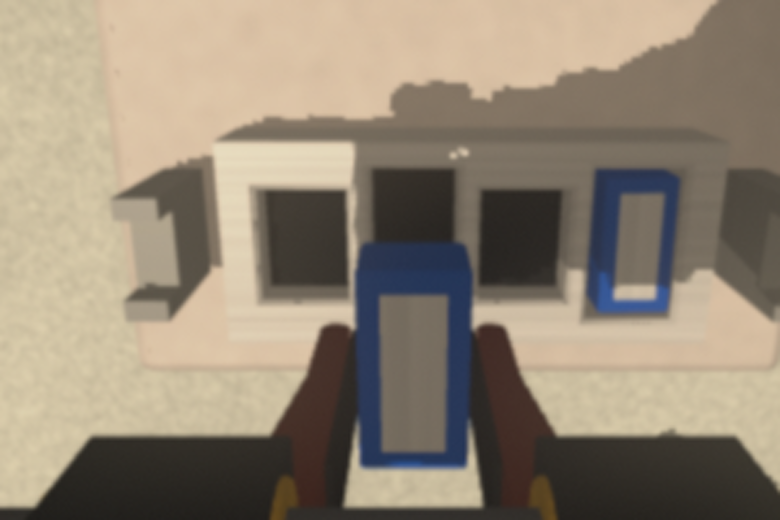

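Emit:
{"name": "send_rows", "arguments": {"increments": [{"jaw": -1, "twist": 0, "tx": 20, "ty": 0, "tz": 0}, {"jaw": -1, "twist": 0, "tx": 25, "ty": 0, "tz": 0}, {"jaw": -1, "twist": 0, "tx": 15, "ty": 0, "tz": 0}, {"jaw": -1, "twist": 0, "tx": 10, "ty": 0, "tz": 0}, {"jaw": -1, "twist": 0, "tx": 6, "ty": 0, "tz": 0}, {"jaw": -1, "twist": 0, "tx": 4, "ty": 0, "tz": 0}, {"jaw": -1, "twist": 0, "tx": 0, "ty": 0, "tz": 0}]}}

```text
time: 15.95
eef_pos: [0.5857, -0.1589, 0.1206]
eef_rot: [1.583, 1.571, 1.705]
force: [-0.1, 0.7, -0.2]
gripper_width: 0.028
```

```bash
python3 - <<'E'
from h import *
im,C=shot("wrist","w12",(100,100,400,300),2.6)
go(.5855,-.159,.1105,7)
E
```

```text
t 16.0 p [ 0.5858 -0.159   0.1209] h0 7.0 F [-0.4 -0.   0.1] w 0.0275 tilt 0.03
 twist -0.0  tx 10.4 ty 0.1 tz -0.3
```

View pics/w12.png

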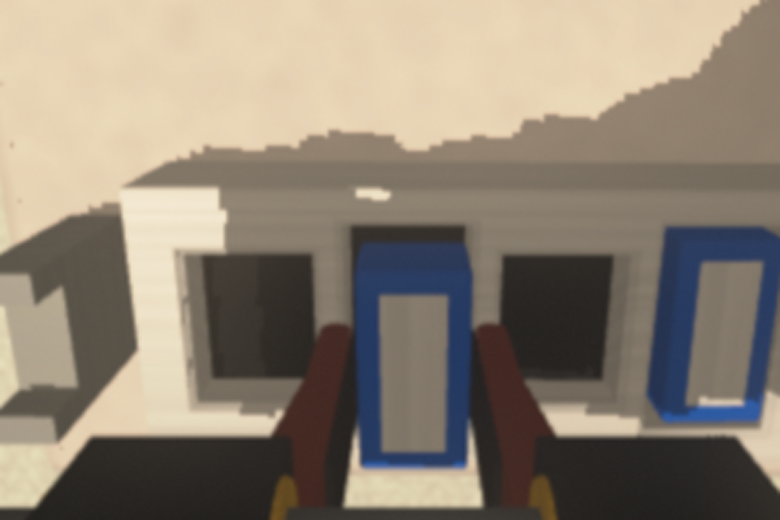

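Emit:
{"name": "send_rows", "arguments": {"increments": [{"jaw": -1, "twist": 0, "tx": 4, "ty": 0, "tz": 0}, {"jaw": -1, "twist": 0, "tx": 4, "ty": 0, "tz": 0}, {"jaw": -1, "twist": 0, "tx": 2, "ty": 0, "tz": 0}, {"jaw": -1, "twist": 0, "tx": 0, "ty": 0, "tz": 0}, {"jaw": -1, "twist": 0, "tx": 0, "ty": 0, "tz": 0}]}}

```text
time: 16.5
eef_pos: [0.5855, -0.159, 0.1105]
eef_rot: [2.584, 1.571, 2.706]
force: [0.5, -0.4, -1.0]
gripper_width: 0.0275
```

```bash
python3 - <<'E'
from h import *
go(.5855,-.159,.1095,7)
E
```

```text
t 16.5 p [ 0.5855 -0.159   0.1105] h0 7.0 F [ 0.5 -0.4 -1. ] w 0.0275 tilt 0.01
 twist -0.0  tx 1.0 ty -0.0 tz -0.0
```

Release, rise, close, push (total 29 mm down from risen height, as before).

Emit:
{"name": "send_rows", "arguments": {"increments": [{"jaw": -0.05, "twist": 0, "tx": 0, "ty": 0, "tz": 0}, {"jaw": -0.05, "twist": 0, "tx": 0, "ty": 0, "tz": 0}, {"jaw": -0.05, "twist": 0, "tx": 0, "ty": 0, "tz": 0}, {"jaw": -0.05, "twist": 0, "tx": -12, "ty": 0, "tz": 0}, {"jaw": -0.05, "twist": 0, "tx": -12, "ty": 0, "tz": 0}, {"jaw": -1, "twist": 0, "tx": 0, "ty": 0, "tz": 0}, {"jaw": -1, "twist": 0, "tx": 0, "ty": 0, "tz": 0}, {"jaw": -1, "twist": 0, "tx": 0, "ty": 0, "tz": 0}, {"jaw": -1, "twist": 0, "tx": 0, "ty": 0, "tz": 0}, {"jaw": -1, "twist": 0, "tx": 0, "ty": 0, "tz": 0}, {"jaw": -1, "twist": 0, "tx": 12, "ty": 0, "tz": 0}, {"jaw": -1, "twist": 0, "tx": 5, "ty": 0, "tz": 0}, {"jaw": -1, "twist": 0, "tx": 3, "ty": 0, "tz": 0}, {"jaw": -1, "twist": 0, "tx": 3, "ty": 0, "tz": 0}, {"jaw": -1, "twist": 0, "tx": 3, "ty": 0, "tz": 0}, {"jaw": -1, "twist": 0, "tx": 2, "ty": 0, "tz": 0}, {"jaw": -1, "twist": 0, "tx": 0, "ty": 0, "tz": 0}]}}

```text
time: 18.2
eef_pos: [0.5853, -0.1589, 0.1073]
eef_rot: [1.97, 1.57, 2.092]
force: [-4.5, 1.4, 11.5]
gripper_width: 0.0003
```

```bash
python3 - <<'E'
from h import *
go(.5855,-.159,.1055,7)
E
```

```text
t 18.2 p [ 0.5853 -0.1589  0.1073] h0 7.0 F [-4.5  1.4 11.5] w 0.0003 tilt 0.03
 twist -0.0  tx 1.8 ty -0.1 tz 0.2
```

Emit:
{"name": "send_rows", "arguments": {"increments": [{"jaw": -1, "twist": 0, "tx": 1, "ty": 0, "tz": 0}, {"jaw": -1, "twist": 0, "tx": 0, "ty": 0, "tz": 0}, {"jaw": -1, "twist": 0, "tx": -10, "ty": 0, "tz": 0}, {"jaw": -1, "twist": 0, "tx": -25, "ty": 0, "tz": 0}, {"jaw": -0.05, "twist": 0, "tx": -30, "ty": 0, "tz": 0}, {"jaw": -0.05, "twist": 0, "tx": -30, "ty": 0, "tz": 0}, {"jaw": -0.05, "twist": 0, "tx": 0, "ty": 0, "tz": 0}, {"jaw": -0.05, "twist": 0, "tx": 0, "ty": 0, "tz": 0}]}}

```text
time: 19.0
eef_pos: [0.586, -0.1591, 0.201]
eef_rot: [-0.267, 1.569, -0.145]
force: [0.6, 0.2, -1.3]
gripper_width: 0.0288
```

```bash
python3 - <<'E'
from h import *
im,C=shot("wrist","w13",(100,100,400,300),2.6)
for o in foils("wrist",im,C,area=60,z=.09): print(*o)
im,C=shot("side","s2",(200,150,340,290),4)
for o in foils("side",im,C): print(*o)
im,C=shot("top","t2",(100,150,345,270),3)
for o in foils("top",im,C): print(*o)
go(.4484,.2306,.2,20.5)
E
```

```text
[343.9 193.3] [ 0.5739 -0.0766] [574.6 -76.4  42.5  17.8   8.3]
[258.3 192.9] [ 0.5836 -0.1599] [ 586.2 -159.    43.4   17.5    6.4]
[289.2 334.6] [0.4391 0.3595] [438.7 359.2  27.5  15.9   6.9]
[286.6 286.2] [0.4483 0.2328] [447.5 230.8  26.3  17.   21.1]
[327.1  62.6] [ 0.2153 -2.3087] [  218.1 -2385.4  1047.1   251.1    84.8]
[128.8 224.6] [0.4376 0.3608] [438.2 360.5  27.7  17.7  15.4]
[168.7 222.8] [0.4463 0.2323] [446.2 234.1  27.9  21.5  19.9]
[378.3 101.2] [ 0.8713 -0.4533] [ 874.  -454.1  132.    92.1   89.3]
t 19.1 p [ 0.585  -0.1588  0.1992] h0 7.0 F [ 0.7  0.4 -1. ] w 0.0403 tilt 0.11
 twist -13.5  tx -0.8 ty 412.5 tz 8.4
```

View pics/w13.png

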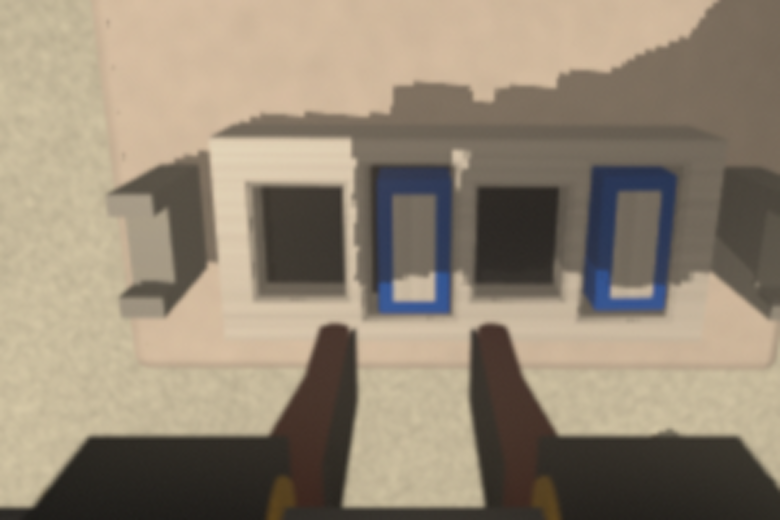

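View pics/t2.png

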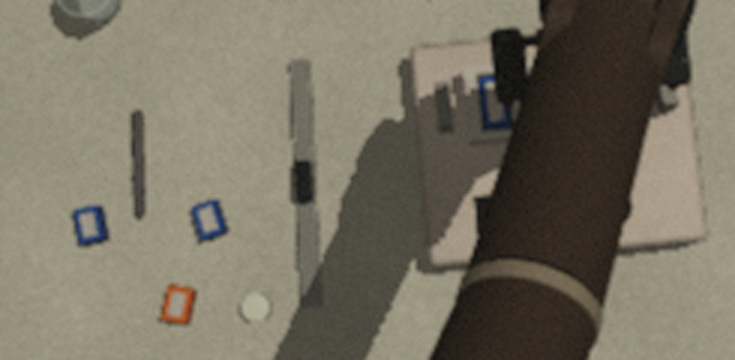

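Emit:
{"name": "send_rows", "arguments": {"increments": [{"jaw": -0.05, "twist": -6.5, "tx": 0, "ty": 0, "tz": 0}, {"jaw": -0.05, "twist": -7, "tx": 0, "ty": 0, "tz": 0}, {"jaw": -0.05, "twist": 0, "tx": 0, "ty": 22, "tz": 0}, {"jaw": -0.05, "twist": 0, "tx": 0, "ty": 35, "tz": 1}, {"jaw": -0.05, "twist": 0, "tx": 0, "ty": 35, "tz": 1}, {"jaw": -0.05, "twist": 0, "tx": 0, "ty": 35, "tz": 1}, {"jaw": -0.05, "twist": 0, "tx": 0, "ty": 35, "tz": 1}, {"jaw": -0.05, "twist": 0, "tx": 0, "ty": 35, "tz": 1}, {"jaw": -0.05, "twist": 0, "tx": 0, "ty": 35, "tz": 1}, {"jaw": -0.05, "twist": 0, "tx": 0, "ty": 35, "tz": 1}, {"jaw": -0.05, "twist": 0, "tx": 0, "ty": 35, "tz": 1}, {"jaw": -0.05, "twist": 0, "tx": 0, "ty": 35, "tz": 0.4}, {"jaw": -0.05, "twist": 0, "tx": 0, "ty": 35, "tz": 0}, {"jaw": -0.05, "twist": 0, "tx": 0, "ty": 40.5, "tz": 0}, {"jaw": -0.05, "twist": 0, "tx": 0, "ty": 0, "tz": 0}, {"jaw": -0.05, "twist": 0, "tx": 0, "ty": 0, "tz": 0}]}}

```text
time: 20.75
eef_pos: [0.4483, 0.2308, 0.1996]
eef_rot: [-2.926, 1.569, -2.566]
force: [-0.3, -1.5, -0.9]
gripper_width: 0.0419
```

```bash
python3 - <<'E'
from h import *
im,C=shot("wrist","w14")
for o in foils("wrist",im,C,area=60,z=.024): print(*o)
go(.4484,.2306,.0335,20.5)
E
```

```text
[356.2 205.7] [0.4369 0.3559] [439.7 358.5  29.   21.6  12.2]
[260.  179.2] [0.4473 0.2317] [446.9 230.9  33.5  20.8  20.6]
t 20.8 p [0.4488 0.2297 0.1997] h0 20.5 F [-0.3  0.3 -0.2] w 0.0417 tilt 0.09
 twist 0.0  tx 166.2 ty 1.0 tz -0.1
```

View pics/w14.png

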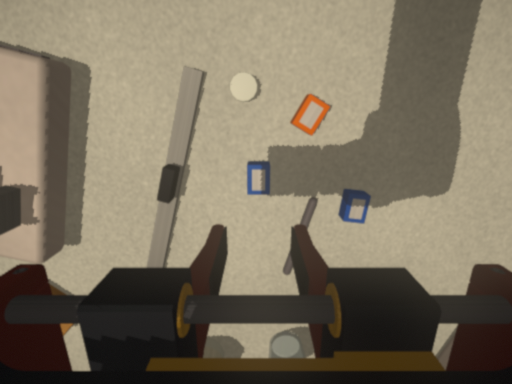

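Emit:
{"name": "send_rows", "arguments": {"increments": [{"jaw": -0.05, "twist": 0, "tx": 30, "ty": 0.4, "tz": 0}, {"jaw": -0.05, "twist": 0, "tx": 35, "ty": 0, "tz": 0}, {"jaw": -0.05, "twist": 0, "tx": 35, "ty": 0, "tz": 0}, {"jaw": -0.05, "twist": 0, "tx": 35, "ty": 0, "tz": 0}, {"jaw": -0.05, "twist": 0, "tx": 20, "ty": 0, "tz": 0}, {"jaw": -0.05, "twist": 0, "tx": 11, "ty": 0, "tz": 0}, {"jaw": -0.05, "twist": 0, "tx": 0, "ty": 0, "tz": 0}, {"jaw": -0.05, "twist": 0, "tx": 0, "ty": 0, "tz": 0}, {"jaw": -0.05, "twist": 0, "tx": 0, "ty": 0, "tz": 0}, {"jaw": -1, "twist": 0, "tx": 0, "ty": 0, "tz": 0}, {"jaw": -1, "twist": 0, "tx": 0, "ty": 0, "tz": 0}, {"jaw": -1, "twist": 0, "tx": 0, "ty": 0, "tz": 0}, {"jaw": -1, "twist": 0, "tx": 0, "ty": 0, "tz": 0}]}}

```text
time: 22.1
eef_pos: [0.4493, 0.231, 0.0353]
eef_rot: [0.21, 1.57, 0.567]
force: [-1.6, -0.3, 6.8]
gripper_width: 0.0277
```

```bash
python3 - <<'E'
from h import *
im,C=shot("wrist","w15")
go(.5805,-.1175,.2,7)
E
```

```text
t 22.1 p [0.4493 0.231  0.0353] h0 20.5 F [-1.  -1.   5.8] w 0.0276 tilt 0.07
 twist 13.5  tx -164.7 ty -361.9 tz 87.7
```

View pics/w15.png

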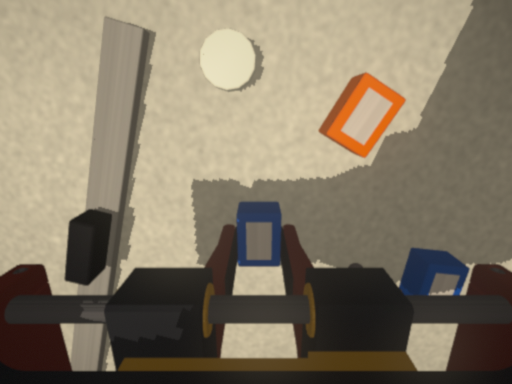

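Emit:
{"name": "send_rows", "arguments": {"increments": [{"jaw": -0.2, "twist": 0, "tx": 0, "ty": 0, "tz": 0}, {"jaw": -0.2, "twist": 0, "tx": 0, "ty": 0, "tz": 0}, {"jaw": -0.2, "twist": 0, "tx": 0, "ty": 0, "tz": 0}, {"jaw": -1, "twist": 0, "tx": 0, "ty": 0, "tz": 0}, {"jaw": -1, "twist": 0, "tx": 0, "ty": 0, "tz": 0}, {"jaw": -1, "twist": 0, "tx": 0, "ty": 0, "tz": 0}, {"jaw": -1, "twist": 0, "tx": 0, "ty": 0, "tz": 0}, {"jaw": -1, "twist": 0, "tx": -15, "ty": 0, "tz": 0}, {"jaw": -1, "twist": 0, "tx": -30, "ty": 0, "tz": 0}, {"jaw": -1, "twist": 0, "tx": -30, "ty": 0, "tz": 0}, {"jaw": -1, "twist": 0, "tx": -30, "ty": 0, "tz": 0}, {"jaw": -1, "twist": 0, "tx": -30, "ty": 0, "tz": 0}, {"jaw": -1, "twist": 0, "tx": -31, "ty": 0, "tz": 0}, {"jaw": -1, "twist": 6.5, "tx": 0, "ty": 0, "tz": 0}, {"jaw": -1, "twist": 7, "tx": 0, "ty": 0, "tz": 0}, {"jaw": -1, "twist": 0, "tx": 0, "ty": 0, "tz": 0}]}}

```text
time: 23.75
eef_pos: [0.4488, 0.2307, 0.2008]
eef_rot: [0.333, 1.57, 0.454]
force: [0.2, 0.4, -0.8]
gripper_width: 0.028
```

```bash
python3 - <<'E'
from h import *
go(.5805,-.1175,.2,7)
E
```

```text
t 23.8 p [0.4488 0.2307 0.2008] h0 6.9 F [ 0.2  0.4 -0.8] w 0.028 tilt 0.02
 twist -0.1  tx 0.8 ty -361.6 tz 88.3
```

Emit:
{"name": "send_rows", "arguments": {"increments": [{"jaw": -1, "twist": 0, "tx": 0, "ty": -22, "tz": 5}, {"jaw": -1, "twist": 0, "tx": 0, "ty": -34, "tz": 8}, {"jaw": -1, "twist": 0, "tx": 0, "ty": -34, "tz": 8}, {"jaw": -1, "twist": 0, "tx": 0, "ty": -34, "tz": 8}, {"jaw": -1, "twist": 0, "tx": 0, "ty": -34, "tz": 9}, {"jaw": -1, "twist": 0, "tx": 0, "ty": -34, "tz": 9}, {"jaw": -1, "twist": 0, "tx": 0, "ty": -34, "tz": 9}, {"jaw": -1, "twist": 0, "tx": 0, "ty": -34, "tz": 9}, {"jaw": -1, "twist": 0, "tx": 0, "ty": -34, "tz": 9}, {"jaw": -1, "twist": 0, "tx": 0, "ty": -34, "tz": 9}, {"jaw": -1, "twist": 0, "tx": 0, "ty": -33.6, "tz": 5}, {"jaw": -1, "twist": 0, "tx": 0, "ty": 0, "tz": 0}, {"jaw": -1, "twist": 0, "tx": 0, "ty": 0, "tz": 0}, {"jaw": -1, "twist": 0, "tx": 0, "ty": 0, "tz": 0}]}}

```text
time: 25.15
eef_pos: [0.58, -0.1161, 0.2001]
eef_rot: [2.219, 1.57, 2.344]
force: [0.0, -0.4, -0.8]
gripper_width: 0.0277
```

```bash
python3 - <<'E'
from h import *
im,C=shot("wrist","w16",(100,100,400,300),2.6)
go(.5805,-.1175,.2,7)
for o in foils("wrist",im,C,area=60,z=.1905): print(*o)
E
```

```text
t 25.2 p [ 0.58   -0.1158  0.2003] h0 7.2 F [ 0.2  0.8 -0.2] w 0.0277 tilt 0.06
 twist 0.2  tx 0.3 ty -1.7 tz 0.3
[214.3 196.2] [ 0.5519 -0.1463] [ 552.4 -146.2   25.6   10.5    6.9]
[276.1 221. ] [ 0.5631 -0.1077] [ 578.8 -116.6   26.3   17.     7.1]
```

View pics/w16.png

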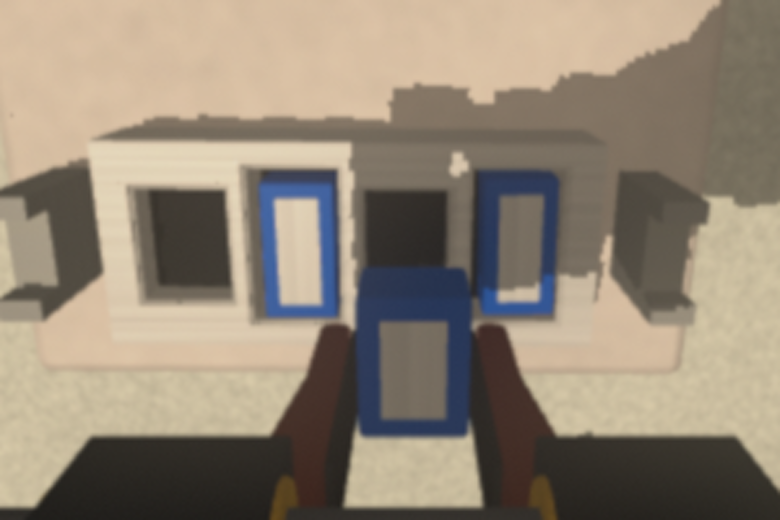

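Emit:
{"name": "send_rows", "arguments": {"increments": [{"jaw": -1, "twist": 0, "tx": 20, "ty": -2.2, "tz": 0.3}, {"jaw": -1, "twist": 0, "tx": 25, "ty": 0, "tz": 0}, {"jaw": -1, "twist": 0, "tx": 15, "ty": 0, "tz": 0}, {"jaw": -1, "twist": 0, "tx": 10, "ty": 0, "tz": 0}, {"jaw": -1, "twist": 0, "tx": 6, "ty": 0, "tz": 0}, {"jaw": -1, "twist": 0, "tx": 2, "ty": 0, "tz": 0}, {"jaw": -1, "twist": 0, "tx": 0, "ty": 0, "tz": 0}, {"jaw": -1, "twist": 0, "tx": 0, "ty": 0, "tz": 0}]}}

```text
time: 26.0
eef_pos: [0.5813, -0.1196, 0.1233]
eef_rot: [-0.178, 1.57, -0.055]
force: [0.7, -0.5, -0.7]
gripper_width: 0.0279
```

```bash
python3 - <<'E'
from h import *
im,C=shot("wrist","w17",(100,100,400,300),2.6)
go(.5805,-.1175,.1105,7)
E
```

```text
t 26.1 p [ 0.5813 -0.1197  0.1233] h0 7.0 F [-0.5  0.2 -1.1] w 0.0276 tilt 0.07
 twist -0.0  tx 12.8 ty 2.3 tz -0.5
```

View pics/w17.png

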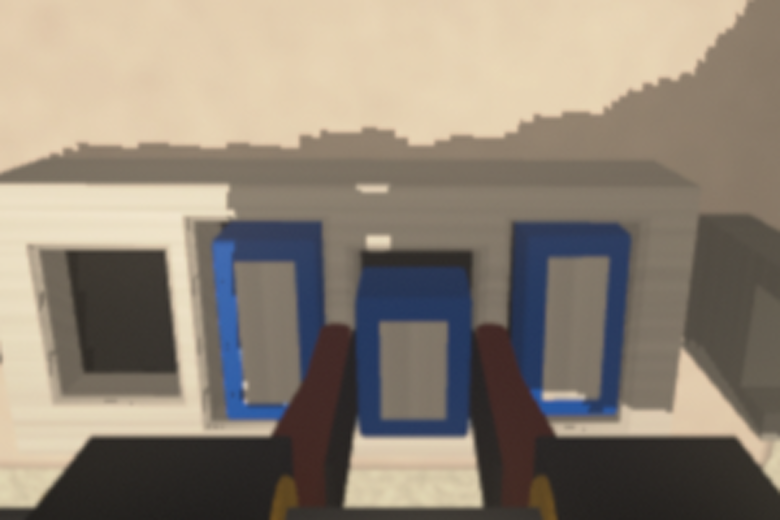

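Emit:
{"name": "send_rows", "arguments": {"increments": [{"jaw": -1, "twist": 0, "tx": 3, "ty": 1.3, "tz": 0}, {"jaw": -1, "twist": 0, "tx": 5, "ty": 0, "tz": 0}, {"jaw": -1, "twist": 0, "tx": 4, "ty": 0, "tz": 0}, {"jaw": -1, "twist": 0, "tx": 0, "ty": 0, "tz": 0}, {"jaw": -1, "twist": 0, "tx": 0, "ty": 0, "tz": 0}]}}

```text
time: 26.55
eef_pos: [0.5805, -0.1183, 0.1103]
eef_rot: [2.925, 1.57, 3.048]
force: [-0.2, -0.4, -1.5]
gripper_width: 0.0278
```

```bash
python3 - <<'E'
from h import *
im,C=shot("wrist","w18",(100,100,400,300),2.6)
go(.5805,-.1175,.1105,7)
E
```

```text
t 26.6 p [ 0.5805 -0.1184  0.1104] h0 7.0 F [ 0.9 -0.8  0.2] w 0.0279 tilt 0.02
 twist -0.0  tx -0.1 ty 0.9 tz 0.1
```

View pics/w18.png

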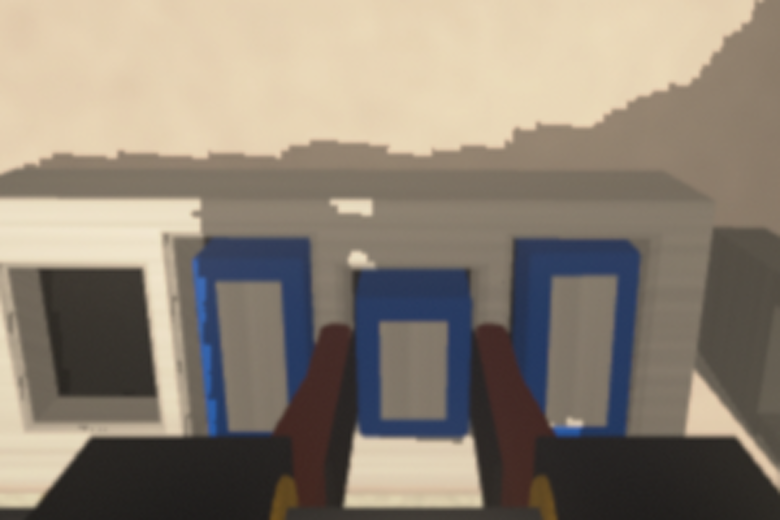

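Inside the mouth. Release and push.

Emit:
{"name": "send_rows", "arguments": {"increments": [{"jaw": -0.05, "twist": 0, "tx": 0, "ty": 0, "tz": 0}, {"jaw": -0.05, "twist": 0, "tx": 0, "ty": 0, "tz": 0}, {"jaw": -0.05, "twist": 0, "tx": 0, "ty": 0, "tz": 0}, {"jaw": -0.05, "twist": 0, "tx": -12, "ty": 0, "tz": 0}, {"jaw": -0.05, "twist": 0, "tx": -12, "ty": 0, "tz": 0}, {"jaw": -1, "twist": 0, "tx": 0, "ty": 0, "tz": 0}, {"jaw": -1, "twist": 0, "tx": 0, "ty": 0, "tz": 0}, {"jaw": -1, "twist": 0, "tx": 0, "ty": 0, "tz": 0}, {"jaw": -1, "twist": 0, "tx": 0, "ty": 0, "tz": 0}, {"jaw": -1, "twist": 0, "tx": 0, "ty": 0, "tz": 0}, {"jaw": -1, "twist": 0, "tx": 12, "ty": 0, "tz": 0}, {"jaw": -1, "twist": 0, "tx": 5, "ty": 0, "tz": 0}, {"jaw": -1, "twist": 0, "tx": 3, "ty": 0, "tz": 0}, {"jaw": -1, "twist": 0, "tx": 3, "ty": 0, "tz": 0}, {"jaw": -1, "twist": 0, "tx": 3, "ty": 0, "tz": 0}, {"jaw": -1, "twist": 0, "tx": 2, "ty": 0, "tz": 0}, {"jaw": -1, "twist": 0, "tx": 0, "ty": 0, "tz": 0}]}}

```text
time: 28.3
eef_pos: [0.5804, -0.1182, 0.1073]
eef_rot: [2.03, 1.57, 2.152]
force: [-6.2, 0.5, 11.1]
gripper_width: 0.0006
```

```bash
python3 - <<'E'
from h import *
go(.5805,-.1175,.1055,7)
E
```

```text
t 28.3 p [ 0.5804 -0.1182  0.1073] h0 7.0 F [-6.2  0.5 11.1] w 0.0006 tilt 0.03
 twist -0.0  tx 1.8 ty 0.7 tz 0.2
```

Emit:
{"name": "send_rows", "arguments": {"increments": [{"jaw": -1, "twist": 0, "tx": 1, "ty": 0, "tz": 0}, {"jaw": -1, "twist": 0, "tx": 0, "ty": 0, "tz": 0}, {"jaw": -1, "twist": 0, "tx": -10, "ty": 0, "tz": 0}, {"jaw": -1, "twist": 0, "tx": -25, "ty": 0, "tz": 0}, {"jaw": -0.05, "twist": 0, "tx": -30, "ty": 0, "tz": 0}, {"jaw": -0.05, "twist": 0, "tx": -30, "ty": 0, "tz": 0}, {"jaw": -0.05, "twist": 0, "tx": 0, "ty": 0, "tz": 0}, {"jaw": -0.05, "twist": 0, "tx": 0, "ty": 0, "tz": 0}]}}

```text
time: 29.1
eef_pos: [0.5812, -0.1184, 0.201]
eef_rot: [-0.221, 1.569, -0.099]
force: [-0.0, 0.9, -1.7]
gripper_width: 0.0289
```

```bash
python3 - <<'E'
from h import *
im,C=shot("wrist","w19",(100,100,400,300),2.6)
for o in foils("wrist",im,C,area=60,z=.09): print(*o)
im,C=shot("side","s3",(200,150,340,290),4)
for o in foils("side",im,C): print(*o)
im,C=shot("top","t3",(100,150,345,270),3)
for o in foils("top",im,C): print(*o)
go(.4388,.3592,.2,14)
E
```

```text
[258. 193.] [ 0.579  -0.1195] [ 580.1 -118.9   26.7   16.9    6.9]
[217.2 193.5] [ 0.5843 -0.1592] [ 585.8 -159.    42.2   17.4    6.8]
[302.1 192.9] [ 0.5736 -0.0766] [574.2 -76.3  43.1  18.    7. ]
[289.3 334.8] [0.439  0.3599] [438.7 359.2  27.5  15.9   6.9]
[246.2 177.6] [ 0.5981 -0.2583] [ 595.8 -248.9   36.4   28.4    8. ]
[327.1  62.6] [ 0.215  -2.3085] [  218.1 -2385.4  1047.1   251.1    84.8]
[129.1 224.3] [0.4386 0.3599] [439.7 361.   31.1  17.6  14.4]
[378.2 101.2] [ 0.8712 -0.4531] [ 874.2 -454.1  132.1   92.1   89.4]
t 29.2 p [ 0.5801 -0.1182  0.1993] h0 7.0 F [ 0.2  0.5 -0.4] w 0.04 tilt 0.11
 twist -7.0  tx -0.7 ty 497.4 tz -21.6
```

View pics/w19.png

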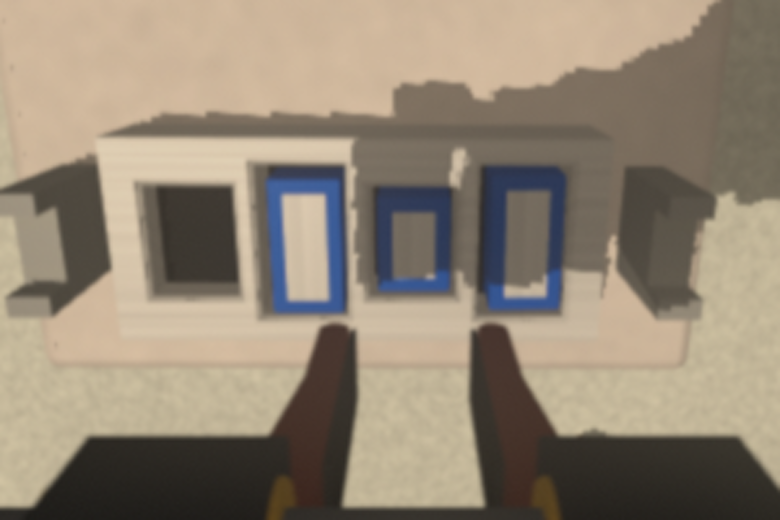

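View pics/t3.png

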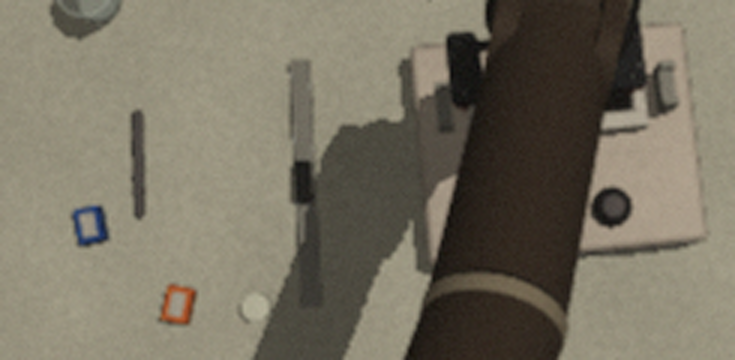

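Emit:
{"name": "send_rows", "arguments": {"increments": [{"jaw": -0.05, "twist": -7, "tx": 0, "ty": 0, "tz": 0}, {"jaw": -0.05, "twist": 0, "tx": 0, "ty": 22, "tz": -1}, {"jaw": -0.05, "twist": 0, "tx": 0, "ty": 36, "tz": -1.6}, {"jaw": -0.05, "twist": 0, "tx": 0, "ty": 36, "tz": -1.6}, {"jaw": -0.05, "twist": 0, "tx": 0, "ty": 36, "tz": -1.6}, {"jaw": -0.05, "twist": 0, "tx": 0, "ty": 36, "tz": -1.6}, {"jaw": -0.05, "twist": 0, "tx": 0, "ty": 36, "tz": -1.6}, {"jaw": -0.05, "twist": 0, "tx": 0, "ty": 36, "tz": -1.6}, {"jaw": -0.05, "twist": 0, "tx": 0, "ty": 36, "tz": -1.6}, {"jaw": -0.05, "twist": 0, "tx": 0, "ty": 36, "tz": -1.6}, {"jaw": -0.05, "twist": 0, "tx": 0, "ty": 36, "tz": -1.6}, {"jaw": -0.05, "twist": 0, "tx": 0, "ty": 36, "tz": -1.6}, {"jaw": -0.05, "twist": 0, "tx": 0, "ty": 36, "tz": -1.6}, {"jaw": -0.05, "twist": 0, "tx": 0, "ty": 36, "tz": -1.6}, {"jaw": -0.05, "twist": 0, "tx": 0, "ty": 43, "tz": -1}, {"jaw": -0.05, "twist": 0, "tx": 0, "ty": 0, "tz": 0}, {"jaw": -0.05, "twist": 0, "tx": 0, "ty": 0, "tz": 0}]}}

```text
time: 30.95
eef_pos: [0.439, 0.3592, 0.1992]
eef_rot: [-2.635, 1.569, -2.389]
force: [0.7, -0.6, 0.7]
gripper_width: 0.0415
```

```bash
python3 - <<'E'
from h import *
im,C=shot("wrist","w20")
for o in foils("wrist",im,C,area=60,z=.024): print(*o)
go(.439,.359,.0335,14)
E
```

```text
[265.5 175.9] [0.4324 0.3656] [437.1 366.3  33.6   7.2  14.7]
t 31.0 p [0.4398 0.3579 0.1994] h0 14.0 F [-1.1  0.3 -0. ] w 0.0416 tilt 0.13
 twist 0.0  tx 165.9 ty 1.2 tz -0.5
```

View pics/w20.png

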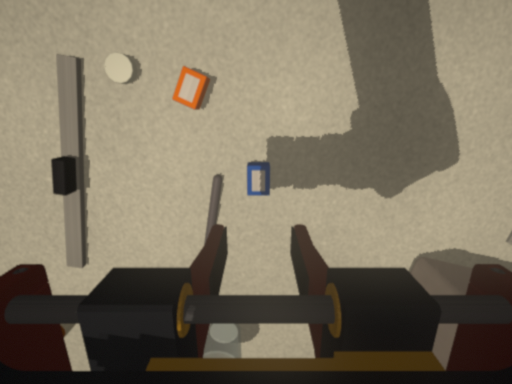

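Emit:
{"name": "send_rows", "arguments": {"increments": [{"jaw": -0.05, "twist": 0, "tx": 30, "ty": 0, "tz": 0}, {"jaw": -0.05, "twist": 0, "tx": 35, "ty": 0, "tz": 0}, {"jaw": -0.05, "twist": 0, "tx": 35, "ty": 0, "tz": 0}, {"jaw": -0.05, "twist": 0, "tx": 35, "ty": 0, "tz": 0}, {"jaw": -0.05, "twist": 0, "tx": 20, "ty": 0, "tz": 0}, {"jaw": -0.05, "twist": 0, "tx": 11, "ty": 0, "tz": 0}, {"jaw": -0.05, "twist": 0, "tx": 0, "ty": 0, "tz": 0}, {"jaw": -1, "twist": 0, "tx": 0, "ty": 0, "tz": 0}, {"jaw": -1, "twist": 0, "tx": 0, "ty": 0, "tz": 0}, {"jaw": -1, "twist": 0, "tx": 0, "ty": 0, "tz": 0}, {"jaw": -1, "twist": 0, "tx": 0, "ty": 0, "tz": 0}, {"jaw": -0.2, "twist": 0, "tx": 0, "ty": 0, "tz": 0}, {"jaw": -0.2, "twist": 0, "tx": 0, "ty": 0, "tz": 0}, {"jaw": -0.2, "twist": 0, "tx": 0, "ty": 0, "tz": 0}, {"jaw": -1, "twist": 0, "tx": 0, "ty": 0, "tz": 0}, {"jaw": -1, "twist": 0, "tx": 0, "ty": 0, "tz": 0}, {"jaw": -1, "twist": 0, "tx": 0, "ty": 0, "tz": 0}, {"jaw": -1, "twist": 0, "tx": 0, "ty": 0, "tz": 0}]}}

```text
time: 32.8
eef_pos: [0.4398, 0.3587, 0.0344]
eef_rot: [-2.657, 1.571, -2.413]
force: [-0.9, 0.4, 0.3]
gripper_width: 0.0276
```

```bash
python3 - <<'E'
from h import *
im,C=shot("wrist","w21")
go(.5905,-.2010,.2,7)
E
```

```text
t 32.9 p [0.4399 0.3587 0.0345] h0 14.0 F [-0.6  0.  -0.4] w 0.0275 tilt 0.01
 twist 7.0  tx -165.5 ty -573.9 tz 81.3
```

View pics/w21.png

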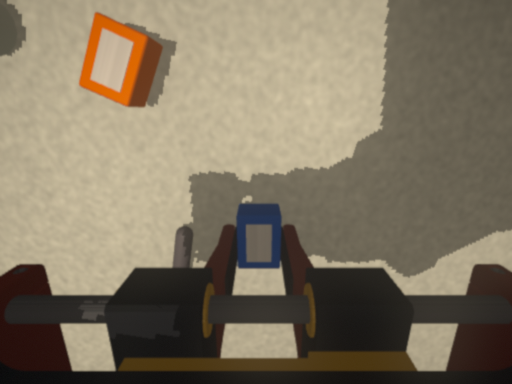

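Emit:
{"name": "send_rows", "arguments": {"increments": [{"jaw": -1, "twist": 0, "tx": -16, "ty": 0, "tz": 0}, {"jaw": -1, "twist": 0, "tx": -30, "ty": 0, "tz": 0}, {"jaw": -1, "twist": 0, "tx": -30, "ty": 0, "tz": 0}, {"jaw": -1, "twist": 0, "tx": -30, "ty": 0, "tz": 0}, {"jaw": -1, "twist": 0, "tx": -30, "ty": 0, "tz": 0}, {"jaw": -1, "twist": 7, "tx": -30, "ty": 0, "tz": 0}, {"jaw": -1, "twist": 0, "tx": 0, "ty": -22, "tz": 4}, {"jaw": -1, "twist": 0, "tx": 0, "ty": -36, "tz": 5}, {"jaw": -1, "twist": 0, "tx": 0, "ty": -36, "tz": 5}, {"jaw": -1, "twist": 0, "tx": 0, "ty": -36, "tz": 5}, {"jaw": -1, "twist": 0, "tx": 0, "ty": -36, "tz": 5}, {"jaw": -1, "twist": 0, "tx": 0, "ty": -36, "tz": 5}, {"jaw": -1, "twist": 0, "tx": 0, "ty": -36, "tz": 5}, {"jaw": -1, "twist": 0, "tx": 0, "ty": -36, "tz": 5}, {"jaw": -1, "twist": 0, "tx": 0, "ty": -36, "tz": 5}, {"jaw": -1, "twist": 0, "tx": 0, "ty": -36, "tz": 5}, {"jaw": -1, "twist": 0, "tx": 0, "ty": -36, "tz": 5}, {"jaw": -1, "twist": 0, "tx": 0, "ty": -36, "tz": 5}, {"jaw": -1, "twist": 0, "tx": 0, "ty": -36, "tz": 5}, {"jaw": -1, "twist": 0, "tx": 0, "ty": 0, "tz": 0}]}}

```text
time: 34.85
eef_pos: [0.559, -0.0901, 0.2006]
eef_rot: [-1.486, 1.568, -1.371]
force: [-0.1, 0.7, -0.9]
gripper_width: 0.0276
```

```bash
python3 - <<'E'
from h import *
go(.5905,-.2010,.2,7)
E
```

```text
t 34.9 p [ 0.559  -0.0901  0.2006] h0 6.6 F [-0.1  0.7 -0.9] w 0.0276 tilt 0.17
 twist -0.4  tx 0.6 ty -113.9 tz 17.8
```

Emit:
{"name": "send_rows", "arguments": {"increments": [{"jaw": -1, "twist": 0, "tx": 0, "ty": -30, "tz": 5}, {"jaw": -1, "twist": 0, "tx": 0, "ty": -34, "tz": 5}, {"jaw": -1, "twist": 0, "tx": 0, "ty": -34, "tz": 5}, {"jaw": -1, "twist": 0, "tx": 0, "ty": -16, "tz": 2.5}, {"jaw": -1, "twist": 0, "tx": 0, "ty": 0, "tz": 0}, {"jaw": -1, "twist": 0, "tx": 0, "ty": 0, "tz": 0}, {"jaw": -1, "twist": 0, "tx": 0, "ty": 0, "tz": 0}]}}

```text
time: 35.55
eef_pos: [0.59, -0.1928, 0.2004]
eef_rot: [1.699, 1.569, 1.823]
force: [0.4, -0.0, 0.1]
gripper_width: 0.0277
```

```bash
python3 - <<'E'
from h import *
im,C=shot("wrist","w22",(100,100,400,300),2.6)
go(.5905,-.2010,.2,7)
E
```

```text
t 35.6 p [ 0.59   -0.1929  0.2005] h0 7.1 F [-0.1 -0.1 -1. ] w 0.0274 tilt 0.06
 twist 0.1  tx 0.5 ty -8.1 tz -0.5
```

View pics/w22.png

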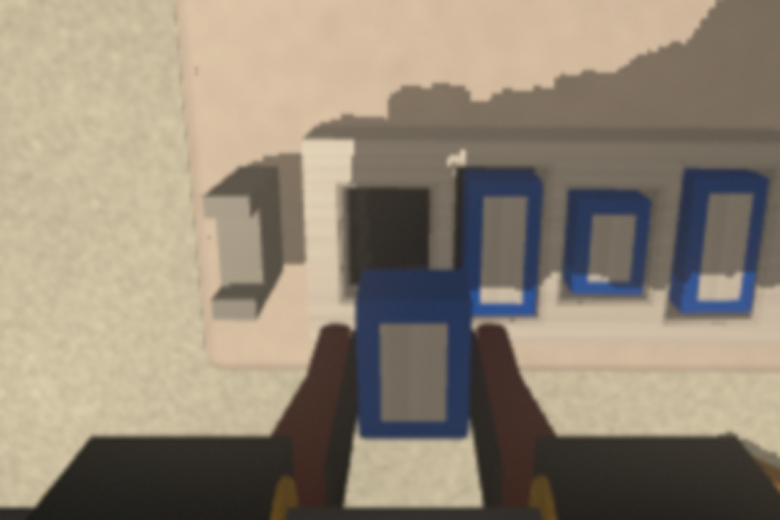

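Emit:
{"name": "send_rows", "arguments": {"increments": [{"jaw": -1, "twist": 0, "tx": 0, "ty": -8.1, "tz": -0.3}, {"jaw": -1, "twist": 0, "tx": 20, "ty": 0, "tz": 0}, {"jaw": -1, "twist": 0, "tx": 25, "ty": 0, "tz": 0}, {"jaw": -1, "twist": 0, "tx": 15, "ty": 0, "tz": 0}, {"jaw": -1, "twist": 0, "tx": 10, "ty": 0, "tz": 0}, {"jaw": -1, "twist": 0, "tx": 6, "ty": 0, "tz": 0}, {"jaw": -1, "twist": 0, "tx": 1, "ty": 0, "tz": 0}, {"jaw": -1, "twist": 0, "tx": 0, "ty": 0, "tz": 0}, {"jaw": -1, "twist": 0, "tx": 0, "ty": 0, "tz": 0}]}}

```text
time: 36.5
eef_pos: [0.5911, -0.2033, 0.1243]
eef_rot: [-0.373, 1.57, -0.251]
force: [-0.2, -0.9, -0.5]
gripper_width: 0.0276
```

```bash
python3 - <<'E'
from h import *
im,C=shot("wrist","w23",(100,100,400,300),2.6)
go(.5905,-.2010,.1105,7)
E
```

```text
t 36.5 p [ 0.5911 -0.2033  0.1243] h0 7.0 F [-0.1  0.2 -0.7] w 0.0275 tilt 0.08
 twist -0.0  tx 13.8 ty 2.3 tz -0.3
```

View pics/w23.png

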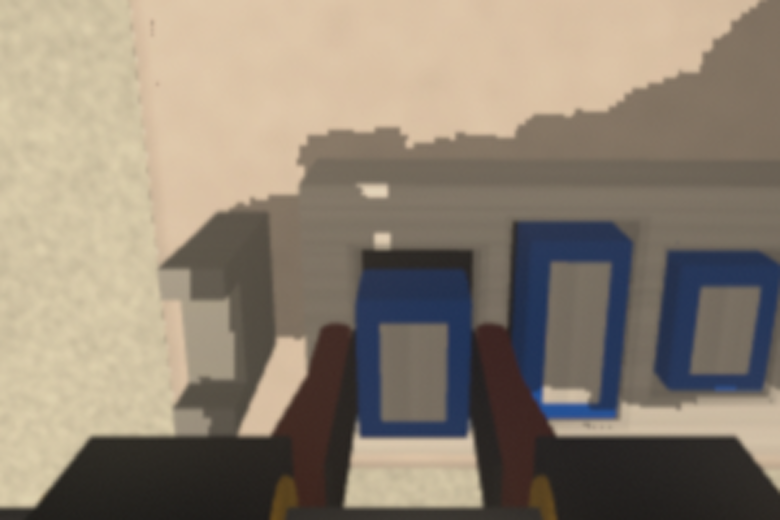

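Emit:
{"name": "send_rows", "arguments": {"increments": [{"jaw": -1, "twist": 0, "tx": 4, "ty": 1.4, "tz": 0}, {"jaw": -1, "twist": 0, "tx": 5, "ty": 0, "tz": 0}, {"jaw": -1, "twist": 0, "tx": 4, "ty": 0, "tz": 0}, {"jaw": -1, "twist": 0, "tx": 0, "ty": 0, "tz": 0}, {"jaw": -1, "twist": 0, "tx": 0, "ty": 0, "tz": 0}]}}

```text
time: 37.05
eef_pos: [0.5903, -0.2017, 0.1103]
eef_rot: [2.83, 1.57, 2.952]
force: [-0.0, 0.5, -0.1]
gripper_width: 0.0274
```

```bash
python3 - <<'E'
from h import *
im,C=shot("wrist","w24",(100,100,400,300),2.6)
go(.5905,-.2010,.1105,7)
E
```

```text
t 37.1 p [ 0.5904 -0.2018  0.1104] h0 7.0 F [ 0.6  0.3 -0.8] w 0.0273 tilt 0.02
 twist -0.0  tx -0.1 ty 0.7 tz 0.2
```

View pics/w24.png

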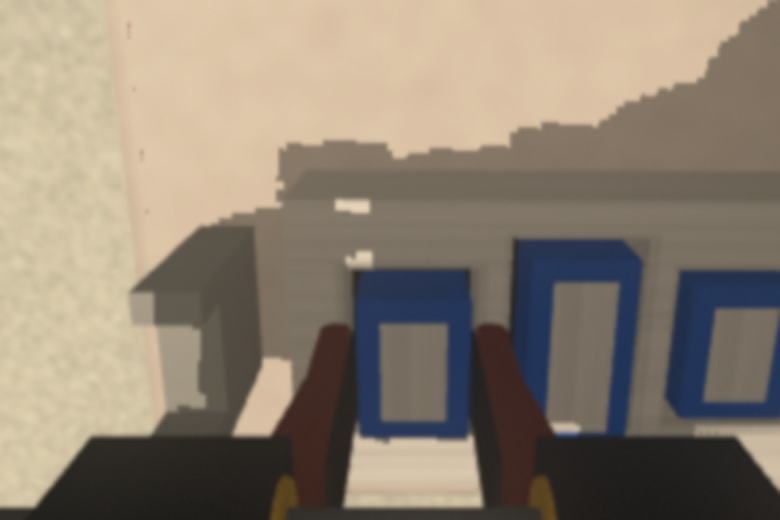

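Emit:
{"name": "send_rows", "arguments": {"increments": [{"jaw": -0.05, "twist": 0, "tx": 0, "ty": 0, "tz": 0}, {"jaw": -0.05, "twist": 0, "tx": 0, "ty": 0, "tz": 0}, {"jaw": -0.05, "twist": 0, "tx": 0, "ty": 0, "tz": 0}, {"jaw": -0.05, "twist": 0, "tx": -12, "ty": 0, "tz": 0}, {"jaw": -0.05, "twist": 0, "tx": -12, "ty": 0, "tz": 0}, {"jaw": -1, "twist": 0, "tx": 0, "ty": 0, "tz": 0}, {"jaw": -1, "twist": 0, "tx": 0, "ty": 0, "tz": 0}, {"jaw": -1, "twist": 0, "tx": 0, "ty": 0, "tz": 0}, {"jaw": -1, "twist": 0, "tx": 0, "ty": 0, "tz": 0}, {"jaw": -1, "twist": 0, "tx": 0, "ty": 0, "tz": 0}, {"jaw": -1, "twist": 0, "tx": 12, "ty": 0, "tz": 0}, {"jaw": -1, "twist": 0, "tx": 5, "ty": 0, "tz": 0}, {"jaw": -1, "twist": 0, "tx": 3, "ty": 0, "tz": 0}, {"jaw": -1, "twist": 0, "tx": 3, "ty": 0, "tz": 0}, {"jaw": -1, "twist": 0, "tx": 3, "ty": 0, "tz": 0}, {"jaw": -1, "twist": 0, "tx": 2, "ty": 0, "tz": 0}, {"jaw": -1, "twist": 0, "tx": 1, "ty": 0, "tz": 0}, {"jaw": -1, "twist": 0, "tx": 0, "ty": 0, "tz": 0}, {"jaw": -1, "twist": 0, "tx": 0, "ty": 0, "tz": 0}]}}

```text
time: 39.0
eef_pos: [0.5904, -0.2017, 0.1073]
eef_rot: [0.736, 1.57, 0.858]
force: [-6.7, 2.4, 17.1]
gripper_width: 0.0003
```

```bash
python3 - <<'E'
from h import *
go(.5805,-.1175,.1055,7)
E
```

```text
t 39.0 p [ 0.5904 -0.2017  0.1073] h0 7.0 F [-6.7  2.4 17.1] w 0.0003 tilt 0.04
 twist -0.0  tx 1.8 ty 84.7 tz 0.5
```

Emit:
{"name": "send_rows", "arguments": {"increments": [{"jaw": -1, "twist": 0, "tx": -10, "ty": 0, "tz": 0}, {"jaw": -1, "twist": 0, "tx": -25, "ty": 0, "tz": 0}, {"jaw": -0.1, "twist": 0, "tx": -30, "ty": 0, "tz": 0}, {"jaw": -0.1, "twist": 0, "tx": -30, "ty": 0, "tz": 0}, {"jaw": -0.1, "twist": 0, "tx": 0, "ty": 0, "tz": 0}, {"jaw": -0.1, "twist": 0, "tx": 0, "ty": 0, "tz": 0}]}}

```text
time: 39.6
eef_pos: [0.5909, -0.2019, 0.201]
eef_rot: [-0.355, 1.569, -0.233]
force: [0.0, -0.0, -0.5]
gripper_width: 0.0291
```

```bash
cat >> h.py <<'E'
def dark(n,im,C,z,box,thr=45,amin=25):
    g=im.max(2); m=np.zeros(g.shape,'u1'); x0,y0,x1,y1=box; m[y0:y1,x0:x1]=(g[y0:y1,x0:x1]<thr)
    k,l,st,ce=cv2.connectedComponentsWithStats(m)
    for i in range(1,k):
        if st[i,4]>amin: print("dark",n,ce[i].round(1),st[i],ray(n,ce[i],z,C)[0].round(4))
E
python3 - <<'E'
from h import *
im,C=shot("wrist","w25",(100,100,400,300),2.6)
for o in foils("wrist",im,C,area=60,z=.09): print(*o)
im,C=shot("side","s4",(200,150,340,290),4)
dark("side",im,C,.03,(255,240,290,270),60,20)
im,C=shot("top","t4",(150,150,270,270),5)
dark("top",im,C,.032,(190,195,212,225),60,20)
E
```

```text
[344.  194.3] [ 0.5798 -0.1191] [ 580.2 -118.8   27.8   17.8    7. ]
[258.3 192.7] [ 0.5884 -0.2028] [ 590.3 -201.8   27.9   17.7    6.4]
[387.6 193.9] [ 0.5743 -0.0767] [574.8 -76.5  43.3  17.9   7.8]
[302.1 194.6] [ 0.5852 -0.1598] [ 586.  -159.2   43.3   17.7    7. ]
dark side [270.1 255.5] [262 251  18  10 172] [0.4906 0.1417 0.03  ]
dark top [200.6 210. ] [198 204   6  14  74] [0.4894 0.1295 0.032 ]
```

View pics/w25.png

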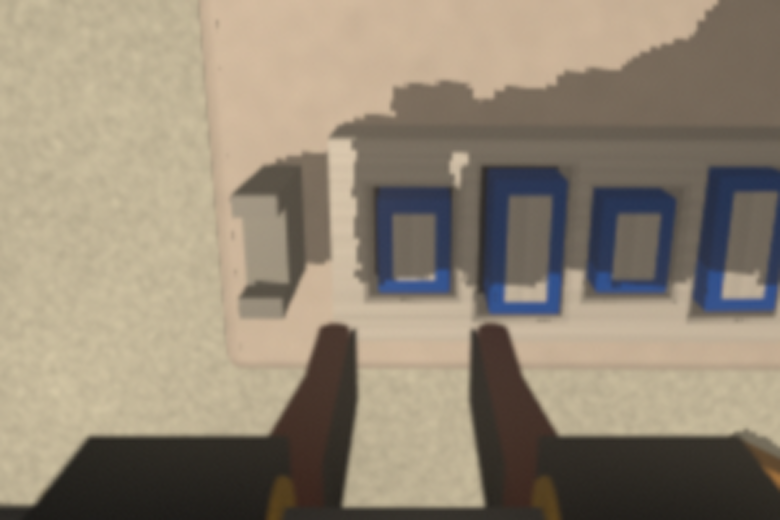

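View pics/t4.png

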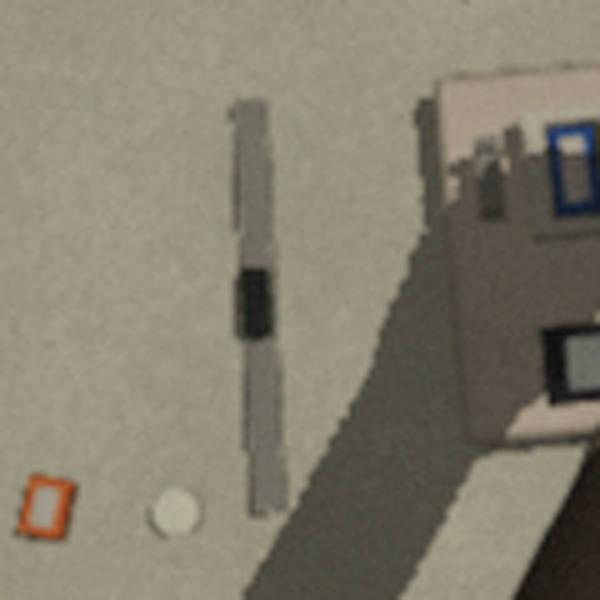

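```bash
python3 - <<'E'
from h import *
go(.489,.129,.2,3.6)
E
```

```text
t 39.8 p [ 0.5899 -0.2015  0.1992] h0 7.0 F [-0.2  0.4  0.8] w 0.0386 tilt 0.11
 twist 3.4  tx -0.8 ty 336.2 tz -80.0
```

Emit:
{"name": "send_rows", "arguments": {"increments": [{"jaw": -0.1, "twist": 3.4, "tx": 0, "ty": 0, "tz": 0}, {"jaw": -0.1, "twist": 0, "tx": 0, "ty": 26, "tz": -6}, {"jaw": -0.1, "twist": 0, "tx": 0, "ty": 34, "tz": -8}, {"jaw": -0.1, "twist": 0, "tx": 0, "ty": 34, "tz": -8}, {"jaw": -0.1, "twist": 0, "tx": 0, "ty": 34, "tz": -8}, {"jaw": -0.1, "twist": 0, "tx": 0, "ty": 34, "tz": -8}, {"jaw": -0.1, "twist": 0, "tx": 0, "ty": 34, "tz": -8}, {"jaw": -0.1, "twist": 0, "tx": 0, "ty": 34, "tz": -8}, {"jaw": -0.1, "twist": 0, "tx": 0, "ty": 34, "tz": -8}, {"jaw": -0.1, "twist": 0, "tx": 0, "ty": 34, "tz": -8}, {"jaw": -0.1, "twist": 0, "tx": 0, "ty": 38, "tz": -10}, {"jaw": -0.1, "twist": 0, "tx": 0, "ty": 0, "tz": 0}, {"jaw": -0.1, "twist": 0, "tx": 0, "ty": 0, "tz": 0}, {"jaw": -0.1, "twist": 0, "tx": 0, "ty": 0, "tz": 0}]}}

```text
time: 41.15
eef_pos: [0.4897, 0.1274, 0.2]
eef_rot: [-2.332, 1.57, -2.27]
force: [0.6, 0.2, 1.3]
gripper_width: 0.0395
```

```bash
python3 - <<'E'
from h import *
im,C=shot("wrist","w26")
dark("wrist",im,C,.032,(200,120,320,230),50,100)
go(.489,.129,.2,3.6)
E
```

```text
t 41.2 p [0.4898 0.1272 0.2001] h0 3.5 F [-0.2 -0.7  0. ] w 0.0393 tilt 0.05
 twist -0.1  tx 0.1 ty 1.8 tz -0.7
```

View pics/w26.png

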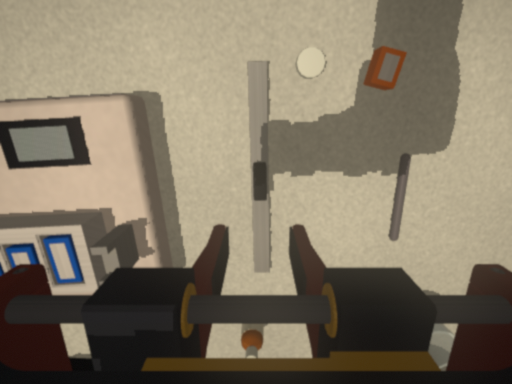

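```bash
python3 - <<'E'
from h import *
im,C=cv2.imread("pics/w26.png"),robot.get_calibration("wrist")
cv2.imwrite("pics/c26.png",cv2.resize(im[50:280,210:310],None,fx=2.6,fy=2.6,interpolation=cv2.INTER_CUBIC))
g=im[160:202,248:275].max(2); print(g[::5])
E
```

```text
[[194 187 162 151 152 150 148 145 139 124 129 133 126 105  96  94  94  95
   94  97 105 115 119 119 116 114 114]
 [192 185 166 150 133  91  65  61  60  59  60  58  59  59  58  58  58  64
   80  93 100 109 114 116 116 117 118]
 [185 185 179 158 125  85  64  61  60  60  60  59  59  59  59  58  58  62
   74  88  99 109 114 116 116 115 114]
 [193 192 183 161 139  96  66  61  60  60  60  60  59  60  59  59  60  62
   74  89 101 113 116 116 131 166 182]
 [191 191 185 162 140 100  74  67  62  61  60  60  60  60  59  59  60  62
   74  90 100 111 116 117 128 161 184]
 [188 188 184 166 143 101  73  65  64  63  62  63  62  63  64  66  64  65
   71  89  99 110 115 116 118 138 180]
 [192 191 184 160 141 109  79  69  68  68  67  66  65  67  65  66  65  65
   72  89 100 118 140 148 148 154 177]
 [188 191 184 164 144 111  78  69  68  67  67  67  67  66  65  65  65  67
   90 125 123 135 173 191 194 193 192]
 [187 189 187 177 159 143 123 108 103 103 105 105 105 106 106 106 108 114
  127 136 127 120 137 177 191 192 191]]
```

View pics/c26.png

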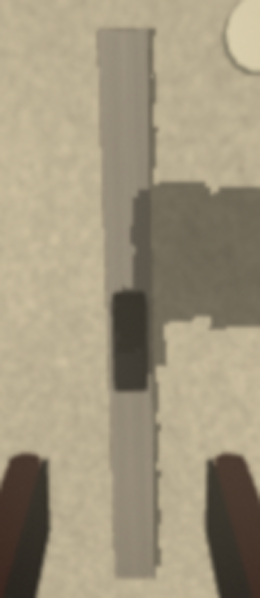

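```bash
python3 - <<'E'
from h import *
C=robot.get_calibration("wrist")
print(ray("wrist",(260.2,200.2),.032,C),ray("wrist",(260.2,161.5),.01,C))
a,b=ray("wrist",[(258.7,61),(261.9,271)],.01,C); print(a,b,(a+b)/2,np.degrees(np.arctan2(*(b-a)[1::-1])),np.linalg.norm(b-a))
go(.49,.13,.05,4)
E
```

```text
[[0.51355174 0.13040549 0.032     ]] [[0.47043383 0.12786103 0.01      ]]
[0.35755303 0.11917889 0.01      ] [0.62562238 0.13988997 0.01      ] [0.4915877  0.12953443 0.01      ] 4.417903769657236 0.26886822788050113
t 41.2 p [0.4898 0.1272 0.2001] h0 3.5 F [-0.2 -0.7  0. ] w 0.0393 tilt 0.05
 twist -0.5  tx 150.1 ty 2.8 tz 0.4
```

Emit:
{"name": "send_rows", "arguments": {"increments": [{"jaw": -0.1, "twist": -0.9, "tx": 30, "ty": 1.8, "tz": 1.5}, {"jaw": -0.1, "twist": 0, "tx": 35, "ty": 0, "tz": 0}, {"jaw": -0.1, "twist": 0, "tx": 35, "ty": 0, "tz": 0}, {"jaw": -0.1, "twist": 0, "tx": 35, "ty": 0, "tz": 0}, {"jaw": -0.1, "twist": 0, "tx": 20, "ty": 0, "tz": 0}, {"jaw": -0.1, "twist": 0, "tx": 13, "ty": 0, "tz": 0}, {"jaw": -0.1, "twist": 0, "tx": 0, "ty": 0, "tz": 0}, {"jaw": -0.1, "twist": 0, "tx": 0, "ty": 0, "tz": 0}]}}

```text
time: 42.0
eef_pos: [0.4916, 0.13, 0.0331]
eef_rot: [-0.072, 1.57, 0.006]
force: [0.6, 1.0, -0.0]
gripper_width: 0.0394
```

```bash
python3 - <<'E'
from h import *
im,C=shot("wrist","w27")
go(.4915,.1295,.031,4.4)
E
```

```text
t 42.0 p [0.4918 0.1303 0.0335] h0 4.5 F [-1.5  1.  -0.1] w 0.0393 tilt 0.09
 twist 0.1  tx 2.5 ty -0.8 tz -0.4
```

View pics/w27.png

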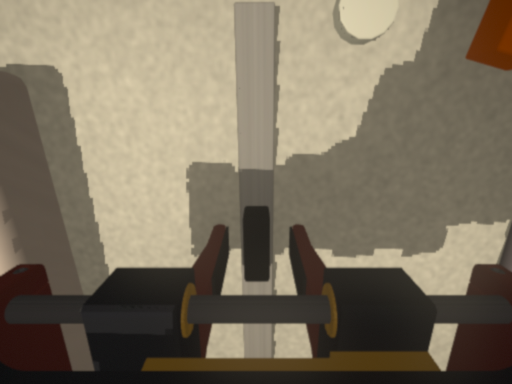

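Emit:
{"name": "send_rows", "arguments": {"increments": [{"jaw": -1, "twist": 0, "tx": 0, "ty": 0, "tz": 0}, {"jaw": -1, "twist": 0, "tx": 0, "ty": 0, "tz": 0}, {"jaw": -1, "twist": 0, "tx": 0, "ty": 0, "tz": 0}, {"jaw": -1, "twist": 0, "tx": 0, "ty": 0, "tz": 0}, {"jaw": -1, "twist": 0, "tx": 0, "ty": 0, "tz": 0}, {"jaw": -0.4, "twist": 0, "tx": 0, "ty": 0, "tz": 0}, {"jaw": -0.4, "twist": 0, "tx": 0, "ty": 0, "tz": 0}, {"jaw": -0.4, "twist": 0, "tx": 0, "ty": 0, "tz": 0}, {"jaw": -1, "twist": 0, "tx": 0, "ty": 0, "tz": 0}, {"jaw": -1, "twist": 0, "tx": 0, "ty": 0, "tz": 0}, {"jaw": -1, "twist": 0, "tx": 0, "ty": 0, "tz": 0}, {"jaw": -1, "twist": 0, "tx": 0, "ty": 0, "tz": 0}], "squeeze": 40}}

```text
time: 43.25
eef_pos: [0.4909, 0.1305, 0.0324]
eef_rot: [-3.124, 1.571, -3.046]
force: [0.6, 0.9, -1.0]
gripper_width: 0.0157
```

```bash
python3 - <<'E'
from h import *
go(.4915,.1295,.031,4.4)
E
```

```text
t 43.2 p [0.4909 0.1305 0.0324] h0 4.5 F [ 0.6  0.9 -1. ] w 0.0157 tilt 0.01
 twist 0.1  tx 1.4 ty -1.0 tz 0.6
```

Emit:
{"name": "send_rows", "arguments": {"increments": [{"jaw": -1, "twist": 0, "tx": -15, "ty": 0, "tz": 0}, {"jaw": -1, "twist": 0, "tx": -30, "ty": 0, "tz": 0}, {"jaw": -1, "twist": 0, "tx": -40, "ty": 0, "tz": 0}, {"jaw": -1, "twist": 0, "tx": -40, "ty": 0, "tz": 0}, {"jaw": -1, "twist": 0, "tx": -40, "ty": 0, "tz": 0}, {"jaw": -1, "twist": 0, "tx": -30, "ty": 0, "tz": 0}, {"jaw": -1, "twist": 0, "tx": 0, "ty": 0, "tz": 0}, {"jaw": -1, "twist": 0, "tx": 0, "ty": 0, "tz": 0}]}}

```text
time: 44.05
eef_pos: [0.4907, 0.1305, 0.2273]
eef_rot: [0.644, 1.57, 0.722]
force: [0.2, 0.4, -2.8]
gripper_width: 0.0157
```

```bash
python3 - <<'E'
from h import *
print(robot.get_state()["q"].round(2))
im,C=shot("wrist","w28")
go(.5823,-.1388,.23,-83)
E
```

```text
[-0.47  0.22  0.13  1.9  -0.03  1.02  1.33]
t 44.1 p [0.4901 0.1303 0.2263] h0 4.5 F [ 0.4  0.2 -2. ] w 0.0159 tilt 0.1
 twist 87.5  tx -3.7 ty 58.7 tz 278.3
```

View pics/w28.png

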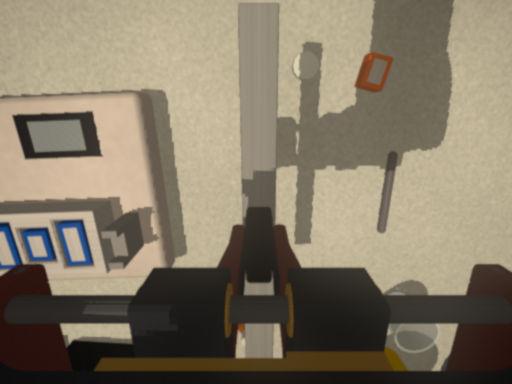

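Emit:
{"name": "send_rows", "arguments": {"increments": [{"jaw": -1, "twist": 4, "tx": 0, "ty": 0, "tz": 0}, {"jaw": -1, "twist": 8, "tx": 0, "ty": 0, "tz": 0}, {"jaw": -1, "twist": 8, "tx": 0, "ty": 0, "tz": 0}, {"jaw": -1, "twist": 8, "tx": 0, "ty": 0, "tz": 0}, {"jaw": -1, "twist": 8, "tx": 0, "ty": 0, "tz": 0}, {"jaw": -1, "twist": 8, "tx": 0, "ty": 0, "tz": 0}, {"jaw": -1, "twist": 8, "tx": 0, "ty": 0, "tz": 0}, {"jaw": -1, "twist": 8, "tx": 0, "ty": 0, "tz": 0}, {"jaw": -1, "twist": 8, "tx": 0, "ty": 0, "tz": 0}, {"jaw": -1, "twist": 8, "tx": 0, "ty": 0, "tz": 0}, {"jaw": -1, "twist": 8, "tx": 0, "ty": 0, "tz": 0}, {"jaw": -1, "twist": 3.5, "tx": 0, "ty": 0, "tz": 0}, {"jaw": -1, "twist": 0, "tx": 0, "ty": 0, "tz": 0}, {"jaw": -1, "twist": 0, "tx": 0, "ty": 0, "tz": 0}]}}

```text
time: 45.5
eef_pos: [0.4903, 0.1303, 0.2262]
eef_rot: [-1.184, 1.568, -2.63]
force: [-0.2, 0.5, -2.2]
gripper_width: 0.0158
```

```bash
python3 - <<'E'
from h import *
go(.5823,-.1388,.23,-83)
im,C=shot("wrist","w29")
E
```

```text
t 45.5 p [0.4903 0.1303 0.2262] h0 -82.9 F [-0.2  0.5 -2.2] w 0.0158 tilt 0.15
 twist 0.1  tx -3.8 ty 58.6 tz 278.3
```

View pics/w29.png

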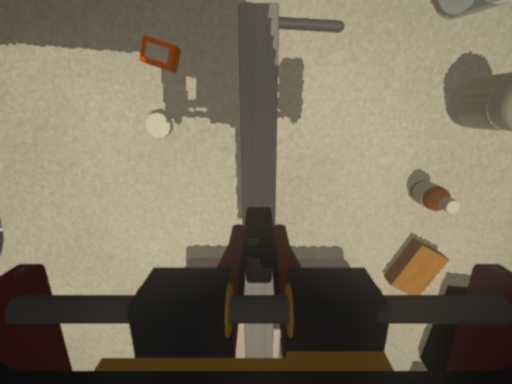

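Bar is still straight in the grip. Move over the mixer.

Emit:
{"name": "send_rows", "arguments": {"increments": [{"jaw": -1, "twist": 0, "tx": 0, "ty": 5, "tz": 20}, {"jaw": -1, "twist": 0, "tx": 0, "ty": 7, "tz": 33}, {"jaw": -1, "twist": 0, "tx": 0, "ty": 7, "tz": 33}, {"jaw": -1, "twist": 0, "tx": 0, "ty": 7, "tz": 33}, {"jaw": -1, "twist": 0, "tx": 0, "ty": 7, "tz": 33}, {"jaw": -1, "twist": 0, "tx": 0, "ty": 7, "tz": 33}, {"jaw": -1, "twist": 0, "tx": 0, "ty": 7, "tz": 33}, {"jaw": -1, "twist": 0, "tx": 0, "ty": 7, "tz": 33}, {"jaw": -1, "twist": 0, "tx": 0, "ty": 4.6, "tz": 27.3}, {"jaw": -1, "twist": 0, "tx": 0, "ty": 0, "tz": 0}, {"jaw": -1, "twist": 0, "tx": 0, "ty": 0, "tz": 0}, {"jaw": -1, "twist": 0, "tx": 0, "ty": 0, "tz": 0}]}}

```text
time: 46.75
eef_pos: [0.5828, -0.1373, 0.2271]
eef_rot: [-2.53, 1.57, 2.306]
force: [0.2, 0.5, -2.2]
gripper_width: 0.0155
```

```bash
python3 - <<'E'
from h import *
go(.5823,-.1388,.23,-83)
im,C=shot("wrist","w30"); im,C=shot("top","t5",(190,140,345,250),5)
im,C=shot("side","s5",(180,100,340,240),4)
E
```

```text
t 46.8 p [ 0.5828 -0.1373  0.2271] h0 -82.9 F [ 0.2  0.5 -2.2] w 0.0155 tilt 0.07
 twist 0.1  tx -2.9 ty -0.7 tz 1.4
```

View pics/w30.png

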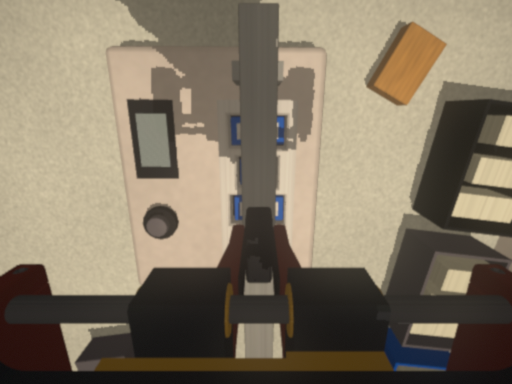

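View pics/t5.png

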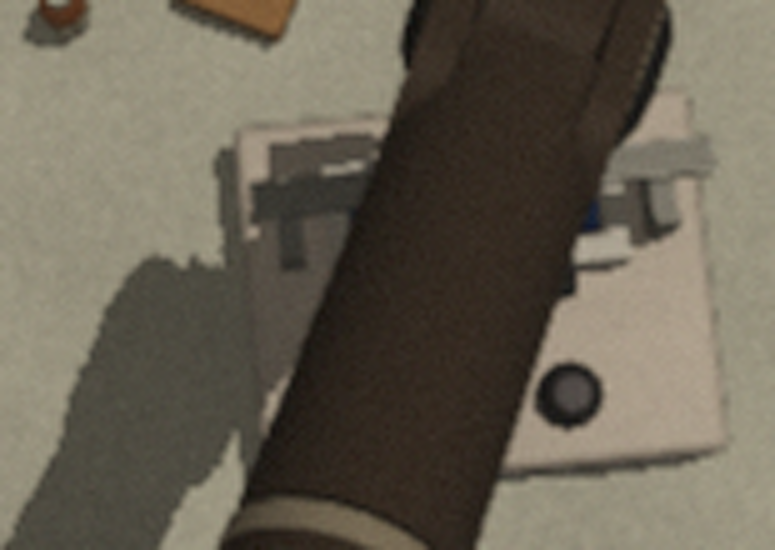

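View pics/s5.png

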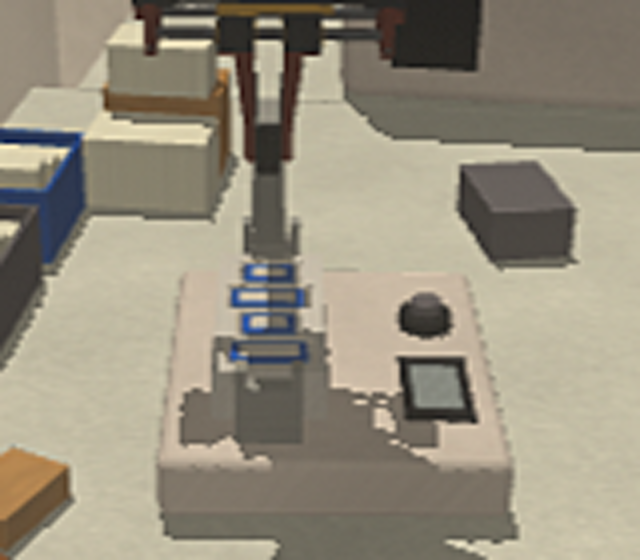

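Emit:
{"name": "send_rows", "arguments": {"increments": [{"jaw": -1, "twist": 0, "tx": 20, "ty": -0.3, "tz": 0.5}, {"jaw": -1, "twist": 0, "tx": 25, "ty": 0, "tz": 0}, {"jaw": -1, "twist": 0, "tx": 15, "ty": 0, "tz": 0}, {"jaw": -1, "twist": 0, "tx": 10, "ty": 0, "tz": 0}, {"jaw": -1, "twist": 0, "tx": 10, "ty": 0, "tz": 0}, {"jaw": -1, "twist": 0, "tx": 0, "ty": 0, "tz": 0}, {"jaw": -1, "twist": 0, "tx": 0, "ty": 0, "tz": 0}]}}

```text
time: 47.6
eef_pos: [0.583, -0.1393, 0.1479]
eef_rot: [1.227, 1.57, -0.222]
force: [0.7, 0.4, -2.2]
gripper_width: 0.0156
```

```bash
python3 - <<'E'
from h import *
go(.5823,-.1388,.1264,-83)
im,C=shot("wrist","w31"); im,C=shot("side","s6",(200,120,310,240),5)
E
```

```text
t 47.6 p [ 0.583  -0.1393  0.1479] h0 -83.0 F [ 0.7  0.4 -2.2] w 0.0156 tilt 0.03
 twist -0.0  tx 21.5 ty -0.7 tz -0.6
```

View pics/w31.png

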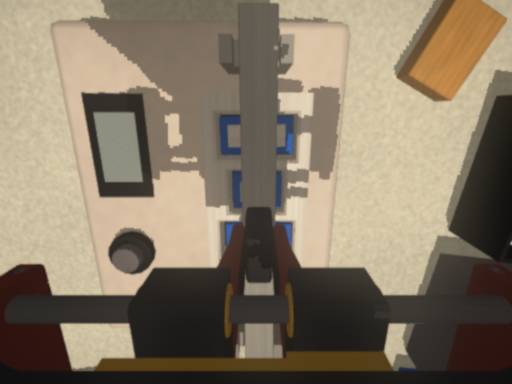

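View pics/s6.png

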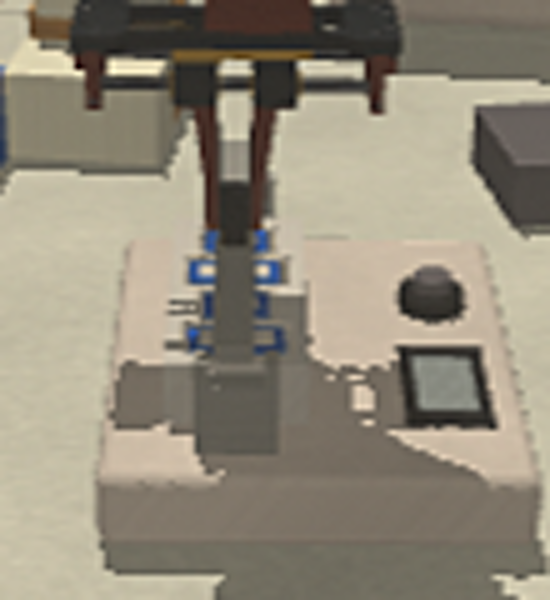

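Emit:
{"name": "send_rows", "arguments": {"increments": [{"jaw": -1, "twist": 0, "tx": 8, "ty": -0.4, "tz": 0}, {"jaw": -1, "twist": 0, "tx": 6, "ty": 0, "tz": 0}, {"jaw": -1, "twist": 0, "tx": 4, "ty": 0, "tz": 0}, {"jaw": -1, "twist": 0, "tx": 2, "ty": 0, "tz": 0}, {"jaw": -1, "twist": 0, "tx": 0, "ty": 0, "tz": 0}, {"jaw": -1, "twist": 0, "tx": 0, "ty": 0, "tz": 0}]}}

```text
time: 48.3
eef_pos: [0.5824, -0.1393, 0.1275]
eef_rot: [-0.917, 1.571, -2.366]
force: [0.1, 0.6, -1.4]
gripper_width: 0.0154
```

```bash
python3 - <<'E'
from h import *
go(.5823,-.1388,.1264,-83)
im,C=shot("wrist","w32"); im,C=shot("side","s7",(200,120,310,240),5)
E
```

```text
t 48.3 p [ 0.5824 -0.1393  0.1275] h0 -83.0 F [ 0.1  0.6 -1.4] w 0.0154 tilt 0.0
 twist -0.0  tx 1.1 ty -0.1 tz -0.5
```

View pics/w32.png

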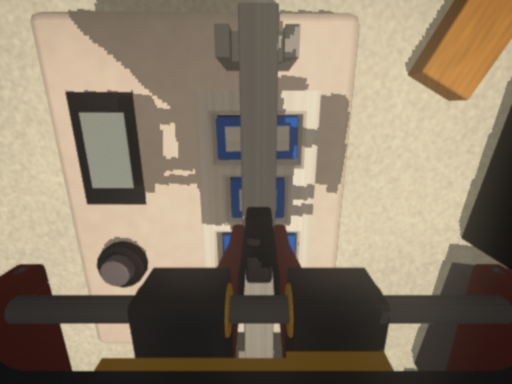

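View pics/s7.png

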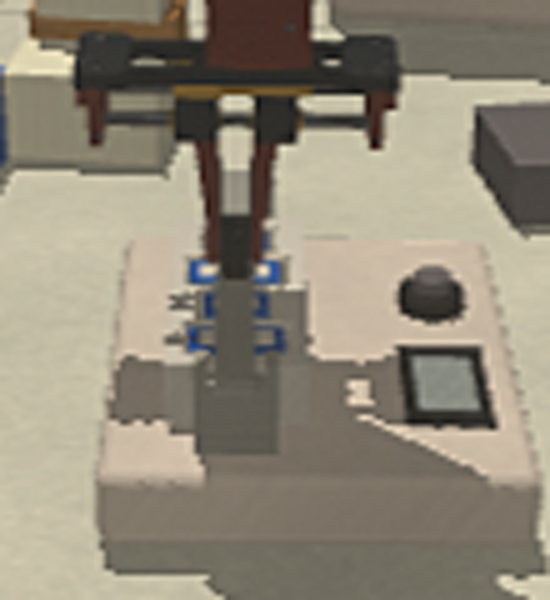

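Aligned; lower 1 mm more and release, then rise.

Emit:
{"name": "send_rows", "arguments": {"increments": [{"jaw": -1, "twist": 0, "tx": 1, "ty": 0, "tz": 0}, {"jaw": -1, "twist": 0, "tx": 0, "ty": 0, "tz": 0}, {"jaw": -0.3, "twist": 0, "tx": 0, "ty": 0, "tz": 0}, {"jaw": -0.3, "twist": 0, "tx": 0, "ty": 0, "tz": 0}, {"jaw": -0.3, "twist": 0, "tx": 0, "ty": 0, "tz": 0}, {"jaw": -0.3, "twist": 0, "tx": 0, "ty": 0, "tz": 0}, {"jaw": -0.3, "twist": 0, "tx": -10, "ty": 0, "tz": 0}, {"jaw": -0.3, "twist": 0, "tx": -20, "ty": 0, "tz": 0}, {"jaw": -0.3, "twist": 0, "tx": -30, "ty": 0, "tz": 0}, {"jaw": -0.3, "twist": 0, "tx": -30, "ty": 0, "tz": 0}, {"jaw": -0.3, "twist": 0, "tx": 0, "ty": 0, "tz": 0}, {"jaw": -0.3, "twist": 0, "tx": 0, "ty": 0, "tz": 0}]}}

```text
time: 49.6
eef_pos: [0.5827, -0.1393, 0.2176]
eef_rot: [1.472, 1.569, 0.023]
force: [-0.7, 0.4, -0.0]
gripper_width: 0.0309
```

```bash
python3 - <<'E'
from h import *
go(.5823,-.1388,.2,-83)
im,C=shot("wrist","w33"); im,C=shot("side","s8",(200,120,310,240),5)
E
```

```text
t 49.6 p [ 0.5827 -0.1393  0.2176] h0 -83.0 F [-0.7  0.4 -0. ] w 0.0309 tilt 0.11
 twist -0.0  tx 17.6 ty -0.4 tz -0.5
```

View pics/w33.png

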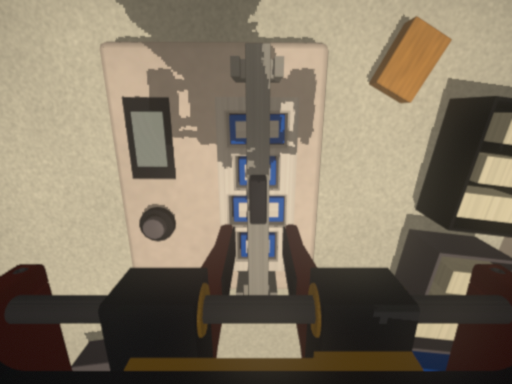

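View pics/s8.png

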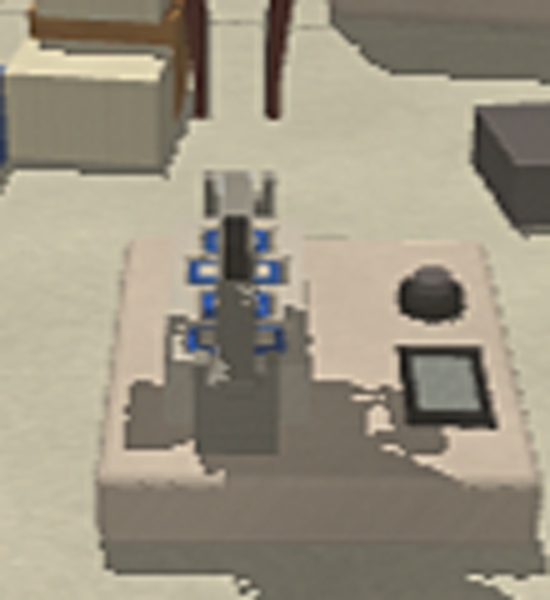

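```bash
python3 - <<'E'
from h import *
im=cv2.imread("pics/w33.png"); C=robot.get_calibration("wrist")
def show():
    a=cv2.resize(im[160:250,120:290],None,fx=4.5,fy=4.5,interpolation=cv2.INTER_CUBIC); cv2.imwrite("pics/c33.png",a)
show()
T=robot.get_calibration("top");S=robot.get_calibration("side")
def tri(*obs):
    A=[];b=[]
    for C,uv in obs:
        o=-C["R"].T@C["t"]; d=C["R"].T@np.linalg.inv(C["K"])@[*uv,1]; d/=np.linalg.norm(d); P=np.eye(3)-np.outer(d,d); A.append(P);b.append(P@o)
    return np.linalg.lstsq(np.vstack(A),np.hstack(b),rcond=None)[0]
print(tri((T,(304.4,218.4)),(C,(155.5,226))), tri((T,(304.4,218.4)),(C,(155.5,226)),(S,(286.5,175.5))))
# grip top far edge & bar
print(ray("wrist",(259,223),.126,C))
E
```

```text
[ 0.46728727 -0.20419264  0.0610765 ] [ 0.46734002 -0.20287292  0.0677538 ]
[[ 0.58563841 -0.15765205  0.126     ]]
```

View pics/c33.png

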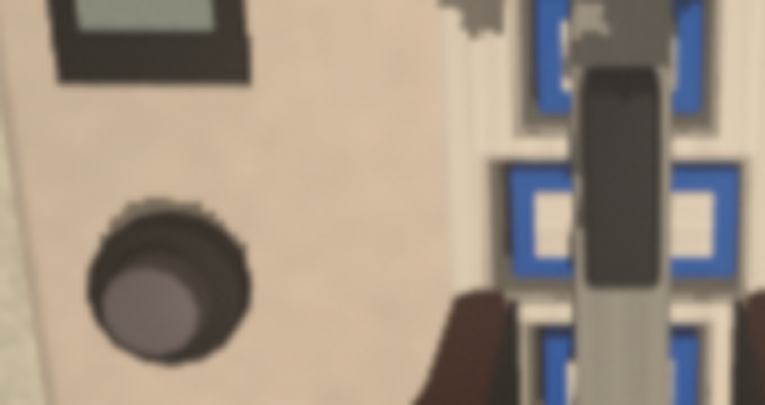

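```bash
python3 - <<'E'
from h import *
C=robot.get_calibration("wrist");T=robot.get_calibration("top");S=robot.get_calibration("side")
print(ray("wrist",[(258,223.8)],.126,C),ray("wrist",[(257.5,174.6)],.104,C))
# bar edges at two places -> x centre, z=.104
for v,(a,b) in {200:(0,0)}.items(): pass
im=cv2.imread("pics/w33.png").astype(int)
for z in (.06,.065,.07,.075,.08):
    print(z,ray("wrist",(153.3,228.4),z,C)[0].round(4),ray("top",(304.4,218.4),z,T)[0].round(4),ray("side",(286.5,175),z,S)[0].round(4))
im,_=shot("side","s9",(240,150,310,205),10)
E
```

```text
[[ 0.58481258 -0.15856428  0.126     ]] [[ 0.57924505 -0.11713807  0.104     ]]
0.06 [ 0.4642 -0.208   0.06  ] [ 0.4675 -0.2045  0.06  ] [ 0.4663 -0.2249  0.06  ]
0.065 [ 0.466  -0.2055  0.065 ] [ 0.4671 -0.204   0.065 ] [ 0.4662 -0.2149  0.065 ]
0.07 [ 0.4678 -0.203   0.07  ] [ 0.4668 -0.2035  0.07  ] [ 0.4662 -0.205   0.07  ]
0.075 [ 0.4696 -0.2005  0.075 ] [ 0.4664 -0.203   0.075 ] [ 0.4661 -0.1951  0.075 ]
0.08 [ 0.4714 -0.198   0.08  ] [ 0.466  -0.2025  0.08  ] [ 0.4661 -0.1851  0.08  ]
```

View pics/s9.png

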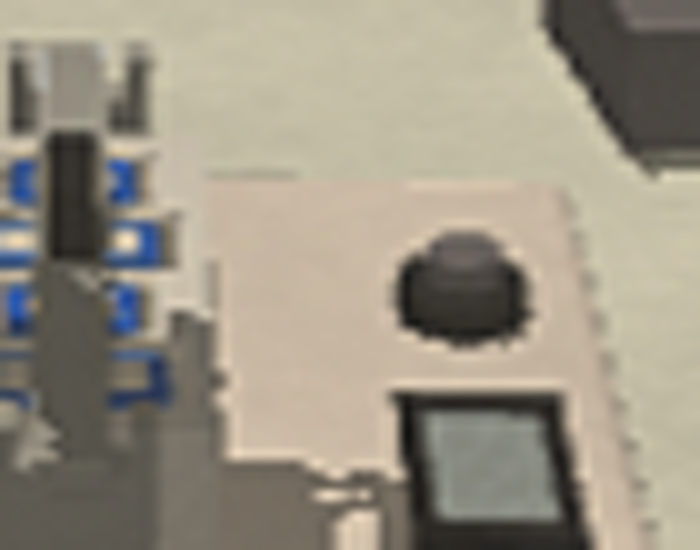

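```bash
python3 - <<'E'
from h import *
go(.467,-.2035,.11,-83)
E
```

```text
t 49.8 p [ 0.5818 -0.139   0.2156] h0 -83.0 F [-0.8 -0.7 -0.2] w 0.0306 tilt 0.1
 twist 0.0  tx 105.6 ty -121.8 tz 50.1
```

Emit:
{"name": "send_rows", "arguments": {"increments": [{"jaw": -1, "twist": 0, "tx": 0, "ty": -20, "tz": 8}, {"jaw": -1, "twist": 0, "tx": 0, "ty": -30, "tz": 12}, {"jaw": -1, "twist": 0, "tx": 0, "ty": -30, "tz": 12}, {"jaw": -1, "twist": 0, "tx": 0, "ty": -30, "tz": 12}, {"jaw": -1, "twist": 0, "tx": 20, "ty": -11.8, "tz": 6}, {"jaw": -1, "twist": 0, "tx": 30, "ty": 0, "tz": 0}, {"jaw": -1, "twist": 0, "tx": 30, "ty": 0, "tz": 0}, {"jaw": -1, "twist": 0, "tx": 25, "ty": 0, "tz": 0}, {"jaw": -1, "twist": 0, "tx": 0, "ty": 0, "tz": 0}, {"jaw": -1, "twist": 0, "tx": 0, "ty": 0, "tz": 0}]}}

```text
time: 50.75
eef_pos: [0.4671, -0.2038, 0.1113]
eef_rot: [-1.734, 1.569, 3.1]
force: [0.5, -0.7, -0.5]
gripper_width: 0.0004
```

```bash
python3 - <<'E'
from h import *
go(.467,-.2035,.087,-83)
im,C=shot("wrist","w34"); im,C=shot("side","s10",(200,120,340,225),5)
E
```

```text
t 50.8 p [ 0.4671 -0.2038  0.1113] h0 -83.0 F [ 0.5 -0.7 -0.5] w 0.0004 tilt 0.11
 twist -0.0  tx 24.3 ty -0.0 tz -0.3
```

View pics/w34.png

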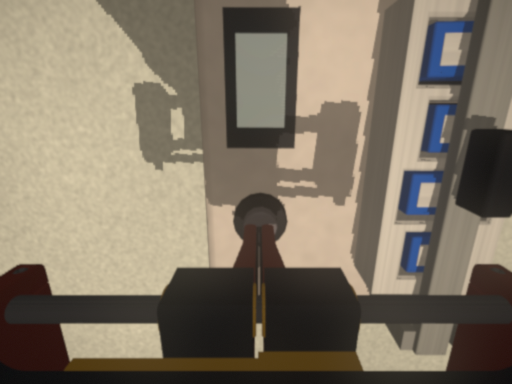

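View pics/s10.png

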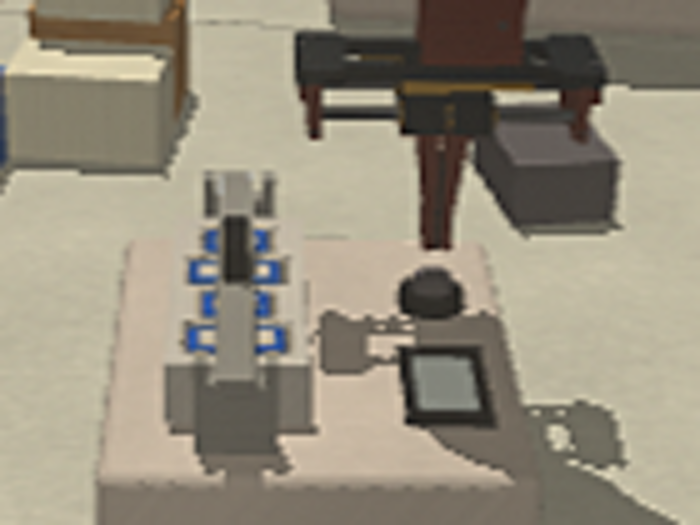

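Emit:
{"name": "send_rows", "arguments": {"increments": [{"jaw": -1, "twist": 0, "tx": 15, "ty": 0, "tz": 0}, {"jaw": -1, "twist": 0, "tx": 6, "ty": 0, "tz": 0}, {"jaw": -1, "twist": 0, "tx": 3, "ty": 0, "tz": 0}, {"jaw": -1, "twist": 0, "tx": 3, "ty": 0, "tz": 0}, {"jaw": -1, "twist": 0, "tx": 2, "ty": 0, "tz": 0}, {"jaw": -1, "twist": 0, "tx": 0, "ty": 0, "tz": 0}]}}

```text
time: 51.45
eef_pos: [0.4682, -0.2037, 0.0849]
eef_rot: [2.051, 1.569, 0.602]
force: [-7.2, 4.3, 27.6]
gripper_width: 0.0007
```

```bash
python3 - <<'E'
from h import *
go(.467,-.2035,.081,-83)
E
```

```text
t 51.5 p [ 0.4682 -0.2037  0.0849] h0 -83.0 F [-7.2  4.3 27.6] w 0.0007 tilt 0.13
 twist -0.0  tx 3.9 ty -1.1 tz -0.4
```

```bash
python3 - <<'E'
from h import *
im,C=shot("side","s11",(240,120,310,205),7); im,C=shot("wrist","w35",(180,150,340,280),4)
go(.467,-.2035,.081,-83)
E
```

```text
t 51.5 p [ 0.4682 -0.2037  0.085 ] h0 -83.0 F [-6.6  4.1 26.9] w 0.0007 tilt 0.13
 twist -0.0  tx 4.0 ty -1.1 tz -0.4
```

View pics/s11.png

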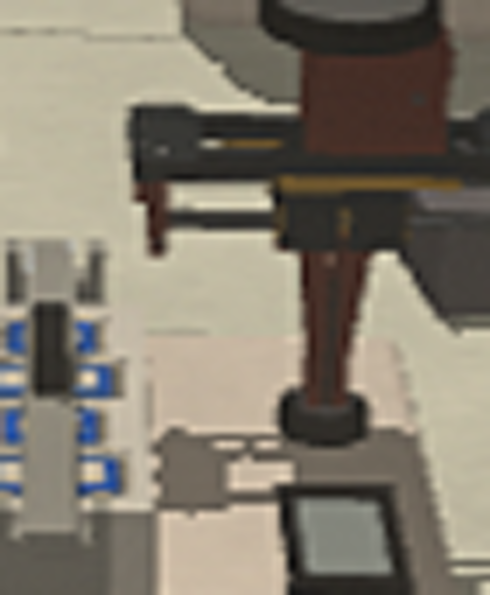

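View pics/w35.png

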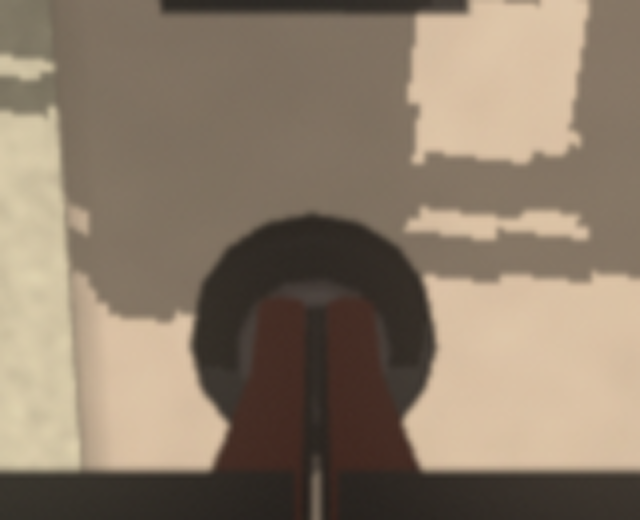

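Emit:
{"name": "send_rows", "arguments": {"increments": [{"jaw": -1, "twist": 0, "tx": -10, "ty": 0, "tz": 0}, {"jaw": -1, "twist": 0, "tx": -25, "ty": 0, "tz": 0}, {"jaw": -1, "twist": 0, "tx": -30, "ty": 0, "tz": 0}, {"jaw": -1, "twist": 0, "tx": -30, "ty": 0, "tz": 0}, {"jaw": -1, "twist": 0, "tx": -30, "ty": -10, "tz": 0}, {"jaw": -1, "twist": 0, "tx": -30, "ty": -30, "tz": 0}, {"jaw": -1, "twist": 0, "tx": 0, "ty": -30, "tz": 0}, {"jaw": -1, "twist": 0, "tx": 0, "ty": 0, "tz": 0}, {"jaw": -1, "twist": 0, "tx": 0, "ty": 0, "tz": 0}, {"jaw": -1, "twist": 0, "tx": 0, "ty": 0, "tz": 0}]}}

```text
time: 52.55
eef_pos: [0.3988, -0.2119, 0.2375]
eef_rot: [1.148, 1.57, -0.3]
force: [-0.4, 1.4, 0.6]
gripper_width: 0.0006
```

```bash
python3 - <<'E'
from h import *
go()
im,C=shot("side","s12",(200,130,320,225),6); im,C=shot("wrist","w36"); im,C=shot("top","t6",None,1.5)
E
```

```text
t 52.5 p [ 0.3988 -0.2119  0.2375] h0 -83.0 F [-0.4  1.4  0.6] w 0.0006 tilt 0.02
 twist -0.0  tx -0.0 ty 0.0 tz 0.0
```

View pics/s12.png

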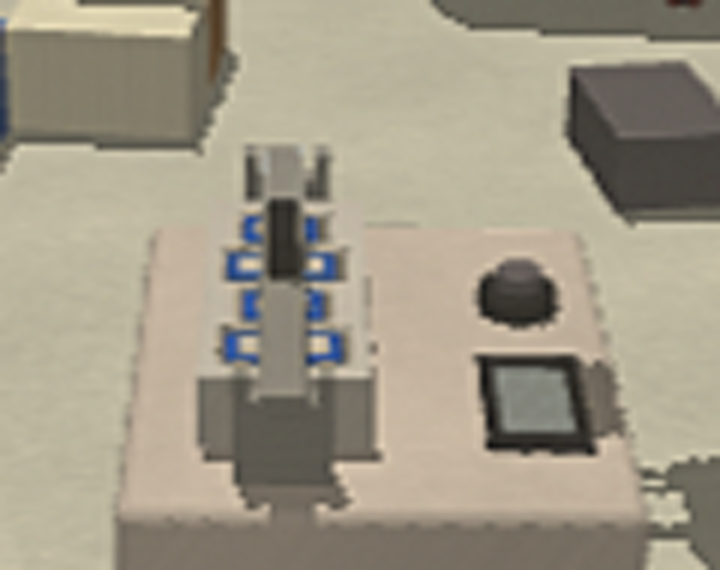

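View pics/w36.png

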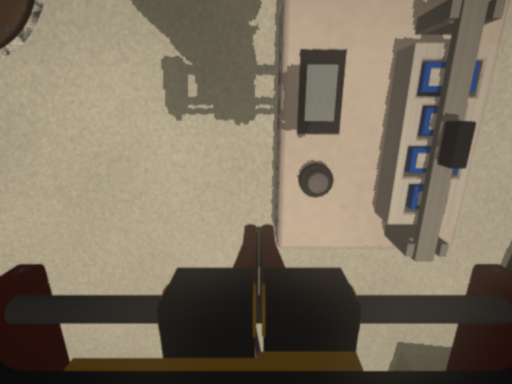

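View pics/t6.png

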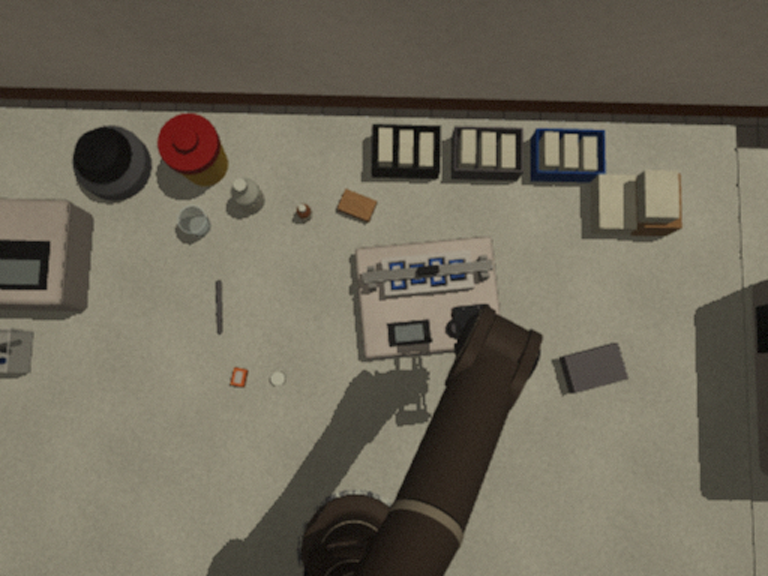

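```bash
python3 - <<'E'
from h import *
im,C=shot("top","t7",(230,150,345,210),6)
dark("top",im,C,.126,(275,174,295,188),55,10)
E
```

```text
dark top [284.1 180.4] [277 177  15   8  94] [ 0.5781 -0.1342  0.126 ]
```

View pics/t7.png

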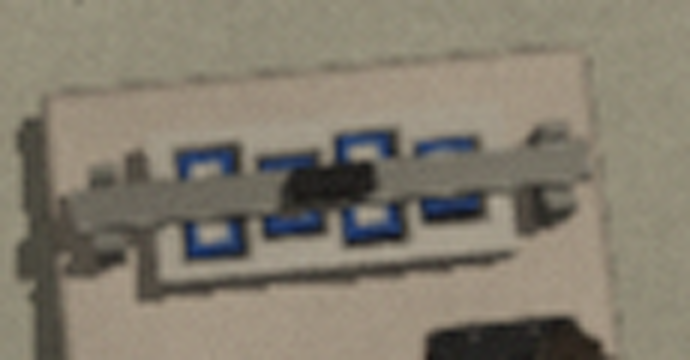

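```bash
python3 - <<'E'
from plant import robot
print(robot.sign_off())
E
```

```text
the job is handed in; nothing more can be done
None
```

The job is handed in, with every step done; no verdict came back, so what follows rests on my own measurements. It took about 53 s of the 208 s.

- **Cartridges:** The two large ones are in recesses 1 and 3 and the two small ones in recesses 2 and 4, foil up. Each was pushed until it would go no further. The last measured push forces were 11 to 20 N, and for recesses 2 and 3 I pushed a further 1 mm after the reading. The wrist pictures, read at block height, show all four flush and centred.
- **Bar:** It lies across both supports, grip up and released before the button was pushed. Both cheeks can be seen around it and the overhang looks about equal.
- **Bar position:** The two cameras disagree a little. The wrist camera puts the grip within about 1 mm of the middle. The top camera puts it about 4 mm off, both along and across the bar, and its blob includes the side of the grip. Both are within tolerance.
- **Button:** Pushed to its stop at about 27 N, with the fingers seen centred on it. In the last side and wrist pictures it is back out.
- **Other things:** The orange look-alike and the bystanders were not touched and look unmoved in the last top picture. I did not measure each one.

I saw none of the cartridges or the bar get knocked aside. The arm was well clear of everything when I handed in.

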